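# Rubbing stone from flap bin to pigeonhole

### The arm

A 6-joint arm with a two-finger parallel gripper is mounted at the origin on the work surface. World frame = base frame: x ahead of the robot, y to its left, z up, the work surface at z = 0. Lengths are in mm, angles in rad, forces in N, time in s.
With the tool pointing down it reaches from about 350 to 850 mm from the base axis. Payload 8.1 kg.
Tool frame: the origin (TCP) lies between the finger pads; the fingertips stand 14 mm ahead of it and the grasp point (between the pads) lies 5 mm behind it; z points along the fingers, y is the direction in which the jaws open and shut (so a half turn about z gives the same grasp; the last joint's range is limited). The gripper opens to 93 mm and grips with 3 to 60 N. Pads are 15 mm wide; open, the fingers measure 128 mm over their backs; the gripper's body (75 mm by 188 mm) begins 65 mm behind the grasp point.
Start: joints at [1.063, 0.13, 1.488, -0, 1.523, -0.085], TCP at [246.169, 547.18, 232.635] pointing down, gripper open.
Joint ranges: [-2.96, 2.96], [-0.89, 2.26], [0.02, 2.5], [-1.34, 4.48], [0, 2.73], [-2.66, 2.66]. Speed limits (rad/s): [2.39, 2.39, 2.79, 3.14, 3.14, 3.14].

### API

Orientations are given as a rotation vector (axis times angle).
In Python, from station import r, capture, ticket gives the robot as it stands.
- The arm moves only by the shell command python3 -m pendant 'ROWS' [FORCE]. ROWS is JSON, a list of rows, each an object with "dp": the shift along the tool's x, y, z in mm, a list of three; "delta_rot": the turn, a rotation vector about the tool's x, y, z in units of 5 degrees (1.0 is 5 degrees), a list of three; "fingers": the finger opening in mm, from 0 to 93. In form: [{"dp": [dx, dy, dz], "delta_rot": [wx, wy, wz], "fingers": fingers}, ...]. A call has 1 to 8 rows; each row is the pose to reach, as a shift and turn from the pose commanded when the call began, along the tool's axes at that moment; what a row does not reach only later rows make up. A row lasts 1/12 s, in which the tool goes at most 41.7 mm and 7.16 degrees, less where a joint would pass 70% of its speed; a pose out of reach is approached as far as the arm can. A call with a gripper value outside its range is refused whole. The fingers move at their own pace and stop on an object; FORCE is the grip in N (left out, the last holds). Time passes only in rows, so rows that repeat a pose let the fingers close. It gives the time, the measured TCP pose, the force and the opening at its end, in the units of the state.
- r.read_state(): the state, without advancing time (a new reading comes with each control period).
- capture(name): name is "scene" or "side" or "wrist"; returns a dict with "pixels" (384x512x3 uint8, blue, green, red), "z_map" (384x512 float32, mm along the optical axis (not along the pixel's ray), 0 where there is no reading), "fx", "fy", "cx", "cy" (pixels), "rvec" (rotation vector, rad) and "tvec" (3), from world to camera coordinates, as OpenCV has them; the wrist camera has in their place "tool_from_camera" (4x4, takes a point from camera to tool coordinates, whose origin is the TCP and whose axes are the flange's). Camera axes: x right, y down, z forward; pixel columns grow to the right and rows downward; lengths in mm; the calibration is good to about 2 mm. The wrist camera is an equidistant fisheye: a pixel r from the principal point sees the ray r / f radians off the axis. A picture is of the moment at which its call begins: read the wrist's pose just before it.
- ticket.job_done(): hands the job in, once; it reports no verdict.
The state is a dict: "clock": time; "joint_pos": joint angles; "joint_vel": joint speeds; "joint_efforts": joint torques, N m; "eef_pos": TCP position; "orientation": TCP orientation; "force": force on the tool from outside, world axes, zero at the start; "torque": the same for the moment, N m; "gripper_width": opening from 0.0 (shut) to 1.0 (fully open).
Only numpy, scipy, OpenCV 4.12 (cv2) and the standard library are available. Lean on these libraries where they do the work, as an engineer would, in place of code of your own. Each camera call takes 0.05 s, during which the arm holds its last target.

### The job

Lift the clear flap of the plywood bin, which falls shut by itself, reach in under it and take the rubbing stone out by its stone head. Let the flap close, lay the stone flat on the open shelf and let go, then take it again by its wooden handle and slide it head first into the low pigeonhole, fully home against the stop at the back, with the handle left sticking out at the front. Leave the float, the trowel and the nipper where they are.

Things in the scene. Friction and masses are not known exactly. Their poses are not given: they have to be found in the camera images.
- bin: Open-topped plywood bin fixed to the shelf, 240 (x) x 190 (y) x 100 mm high, on two 40 mm pine feet (floor 48 mm above the shelf), walls 8 mm, left or right of the pigeonhole. Origin: centre of its underside; its -x side is the front. The rubbing stone lies in it along x, head to the front, about 60 mm free on each side of the head. At the rear, from x = +20 mm, two pine blocks, tops at 86 mm, leave a 36 mm channel along x.
- flap (a joint): Hinge angle of the bin's flap, rad: 0 = shut and level, grows as the front edge rises, stop at 1.5. The hinge axis runs along the bin's y above its rear wall, 116 mm behind the bin's origin and 104.5 mm above the shelf. The flap weighs 0.18 kg, has a damped hinge and no catch: let go wide open it sinks shut in about 6 s, slowly at first; it may lean on the hand in the bin.
- flap_lip (a point): Middle of the flap's free front edge, 276 mm from the hinge. The flap is a clear plastic sheet 274 x 190 x 6 mm with a thin aluminium strip along this edge; shut, its underside is 101.5 mm above the shelf and it overhangs the bin's front wall by 40 mm, so fingertips fit under it from the front.
- stone_center (a point): Rubbing stone, 200 x 44 x 26 mm, about 0.3 kg: a grey stone head and a wooden handle in line with a 16 mm neck between, 26 mm high, lying flat. This point: middle of its length, half-way up (13 mm above its underside). Its x axis points from head to handle, z up. In the bin its underside is 48 mm above the shelf.
- stone_head (a point): Centre of the stone head, a block 92 (along x) x 44 x 26 mm, half-way up, 54 mm from the middle towards -x of the stone.
- stone_handle (a point): Centre of the wooden handle, a bar 92 (along x) x 28 x 26 mm, half-way up, 54 mm from the middle towards +x of the stone. In the bin it lies sunk in the channel between the pine blocks, where fingers do not fit.
- stone_nose (a point): Middle of the flat front face of the stone head, 100 mm from the stone's middle, half-way up.
- rack: Low pigeonhole fixed to the shelf: a tunnel 62 mm wide and 44 mm high inside, under a flat roof (top 52 mm above the shelf), 125 mm long and 90 mm wide outside, open at the front only; its floor is the shelf. Origin: middle of the mouth, at shelf height; +x runs into the tunnel, away from the robot. A pine stop closes it, its face 100 mm inside the mouth.
- float: Bystander: grey rubber grout float, 200 x 90 mm, 70 mm high with its handle, farther out between bin and pigeonhole. Origin: centre of its underside.
- trowel: Bystander: notched steel trowel with red grip, 200 x 100 mm, 64 mm high, far out at the left. Origin: centre of its underside.
- nipper: Bystander: chrome tile nipper lying flat, 205 x 75 x 16 mm, handles towards the robot, open jaws against a fixed pine stop 30 mm high, far out at the right. Origin: at its jaw tips, at shelf height.
Things that resemble listed ones, but are neither listed nor needed, are in the scene too. Of the things that look like the rack, the largest one is meant.

How it is judged (in metres and radians):
On the way, in this order (a step that is already met when the one before it is completed fails the run):
1. the flap is up and the fingers hold the rubbing stone by its head, under the flap (value of joint flap above 0.3 rad and contact force between the fingers and stone above 1 N and distance between the grasp point and stone_head below 0.06 m and x of stone_head in the frame of bin above -0.12 m and height (world z) of stone_head below 0.1 m), for 0.1 s.
2. the stone lies flat on the open shelf, outside the bin, let go and at rest, with the flap shut ((x of stone_head in the frame of bin below -0.17 m or x of stone_head in the frame of bin above 0.17 m or y of stone_head in the frame of bin below -0.11 m or y of stone_head in the frame of bin above 0.11 m) and height (world z) of each of stone_head, stone_handle below 0.02 m and contact force between the fingers and stone below 0.1 N and linear speed of stone below 0.03 m/s and value of joint flap below 0.06 rad and x of stone_nose in the frame of rack below 0.03 m), for 0.2 s.
3. the fingers hold the stone by its handle (contact force between the fingers and stone above 1 N and distance between the grasp point and stone_handle below 0.06 m), for 0.2 s.
At the end, for the whole second after the job is handed in: The rubbing stone lies flat on the shelf inside the pigeonhole, head first, its front face within 10 mm of the stop, the handle sticking out at the front, at rest; the bin's flap is shut (below 0.06 rad) (x of stone_nose in the frame of rack between 0.09 and 0.105 m and y of stone_nose in the frame of rack between -0.025 and 0.025 m and x of stone_handle in the frame of rack below -0.03 m and height (world z) of each of stone_nose, stone_handle below 0.02 m and linear speed of stone below 0.02 m/s and value of joint flap below 0.06 rad); the robot touches nothing.
It fails at once if the grout float is moved by more than 30 mm (distance of float from where it was at the start of the episode above 0.03 m).
It fails at once if the notched trowel is moved by more than 30 mm (distance of trowel from where it was at the start of the episode above 0.03 m).
It fails at once if the tile nipper is moved by more than 30 mm (distance of nipper from where it was at the start of the episode above 0.03 m).
It also fails if it takes over 72 s, if anything falls off the work surface, if the arm or the gripper's body presses on something with over 40 N, if the wrist force passes 120 N, or if a joint passes its speed limit or range.

## Working session

There is one attempt and no reset: what is moved stays moved. The work goes in short steps, Python scripts to look and compute and a shell command to move; the robot and the scene stay as the last step left them, time stands still between calls to the robot, and variables do not carry over. Pictures are saved under pics/ and viewed, and the job is handed in when it is done.

```bash
ls; mkdir -p pics; python3 - <<'E'
from station import r, capture
import cv2, numpy as np
print(r.read_state())
for n in ("scene","side","wrist"):
    c=capture(n); cv2.imwrite(f"pics/{n}0.png",c["pixels"]); np.savez(f"{n}0.npz",**c)
    print(n,{k:(np.round(v,4).tolist() if not np.isscalar(v) else v) for k,v in c.items() if k not in("pixels","z_map")})
E
```

```text
pics
{'clock': 0.0, 'joint_pos': array([ 1.06259639e+00,  1.31189817e-01,  1.48926795e+00,  3.46143896e-05,
        1.52297964e+00, -8.53822919e-02]), 'joint_vel': array([ 8.49999375e-05, -1.42163472e-04, -5.92023234e-04,  5.76544401e-04,
       -4.49303209e-04, -1.61263075e-03]), 'joint_efforts': array([ 1.57692673e-03, -5.59833884e+01, -4.91771185e+01,  7.68517004e-02,
        3.54469148e-02, -2.03731556e-04]), 'eef_pos': array([245.89575568, 546.71082171, 231.57652345]), 'orientation': array([-6.59106336e-01, -3.07108750e+00,  2.75466318e-03]), 'force': array([0.6564209 , 0.35586286, 0.13615699]), 'torque': array([ 0.02630806,  0.02833748, -0.01189427]), 'gripper_width': 1.0007965683629565}
scene {'fx': 490.1765827831041, 'fy': 490.1765827831041, 'cx': 253.10776056737132, 'cy': 197.97285574822487, 'rvec': [1.1611, 2.3756, -0.9601], 'tvec': [392.7239, -290.133, 2104.112]}
side {'fx': 361.0732633345257, 'fy': 361.0732633345257, 'cx': 253.93052385279555, 'cy': 188.9542091597405, 'rvec': [2.3413, -0.4736, 0.2163], 'tvec': [-598.3257, 238.8386, 1149.5755]}
wrist {'fx': 297.3186396354542, 'fy': 297.3186396354542, 'cx': 255.98181840827183, 'cy': 194.48354078904248, 'tool_from_camera': [[-0.0002, -0.959, -0.2834, 79.0291], [1.0, -0.0003, 0.0004, 0.0788], [-0.0005, -0.2834, 0.959, -151.972], [0.0, 0.0, 0.0, 1.0]]}
```

View pics/scene0.png

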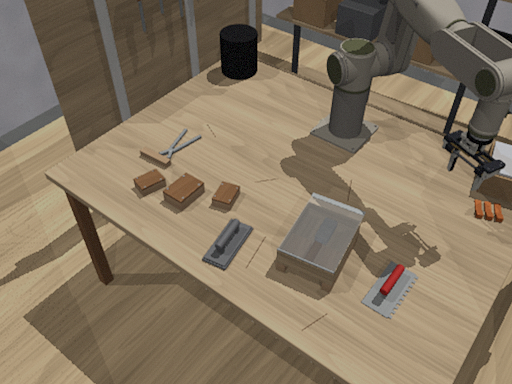

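View pics/side0.png

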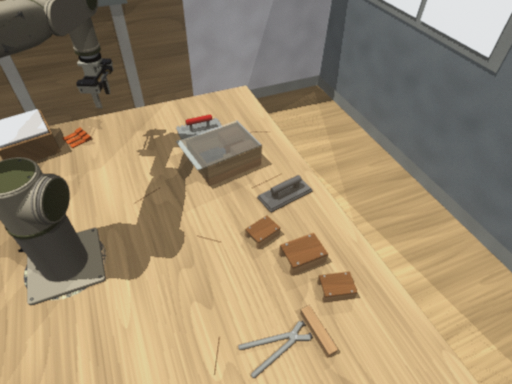

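View pics/wrist0.png

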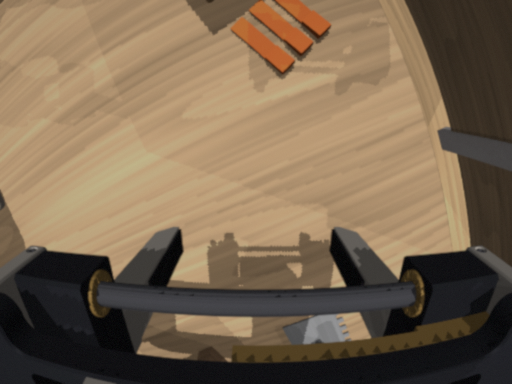

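```bash
cat > h.py <<'E'
import numpy as np, cv2
from scipy.spatial.transform import Rotation as R
def world(c):
    z=c["z_map"].astype(float); v,u=np.mgrid[:z.shape[0],:z.shape[1]]
    P=np.stack([(u-c["cx"])/c["fx"]*z,(v-c["cy"])/c["fy"]*z,z],-1)
    Rm=R.from_rotvec(np.asarray(c["rvec"]).ravel()).as_matrix()
    W=(P-np.asarray(c["tvec"]).ravel())@Rm
    W[z==0]=np.nan
    return W
def proj(c,X):
    p,_=cv2.projectPoints(np.atleast_2d(np.array(X,float)),np.asarray(c["rvec"],float),np.asarray(c["tvec"],float),np.array([[c["fx"],0,c["cx"]],[0,c["fy"],c["cy"]],[0,0,1]]),None)
    return p[:,0]
def top(cs,x0,x1,y0,y1,s=1.0,zmin=-20,zmax=200):
    "ortho: image up=+x, left=+y"
    H=int((x1-x0)*s);Wd=int((y1-y0)*s)
    im=np.zeros((H,Wd,3),np.uint8);hm=np.full((H,Wd),np.nan)
    for c in cs:
        W=world(c).reshape(-1,3);col=c["pixels"].reshape(-1,3)
        ok=np.isfinite(W[:,0])&(W[:,2]>zmin)&(W[:,2]<zmax)
        W=W[ok];col=col[ok]
        o=np.argsort(W[:,2]);W=W[o];col=col[o]
        r=((x1-W[:,0])*s).astype(int);q=((y1-W[:,1])*s).astype(int)
        k=(r>=0)&(r<H)&(q>=0)&(q<Wd)
        for a,b,cc,zz in zip(r[k],q[k],col[k],W[k,2]):
            if not hm[a,b]>zz: hm[a,b]=zz; im[a,b]=cc
    return im,hm
E
python3 - <<'E'
from h import *
S=dict(np.load("scene0.npz"));D=dict(np.load("side0.npz"))
for c,n in((S,"s"),(D,"d")):
    W=world(c)
    print(n,np.nanpercentile(W[...,2],[5,50,95]))
    im,hm=top([c],200,950,-450,450,0.5)
    hv=np.clip(np.nan_to_num(hm,nan=0)*1.5+40,0,255).astype(np.uint8)
    o=np.hstack([im,cv2.applyColorMap(hv,2)])
    cv2.imwrite(f"pics/top_{n}.png",cv2.resize(o,(800,int(800*o.shape[0]/o.shape[1]))))
for c,n,(a,b,p,q) in((S,"s",(110,280,170,400)),(D,"d",(130,120,300,400))):
    pass
cv2.imwrite("pics/cs.png",cv2.resize(S["pixels"][110:310,110:440],None,fx=2.4,fy=2.4,interpolation=2))
cv2.imwrite("pics/cd.png",cv2.resize(D["pixels"][100:370,160:380],None,fx=2.2,fy=2.2,interpolation=2))
E
```

```text
s [-7.53660511e+02  3.28982907e-01  4.32436210e+02]
d [-7.50670384e+02  6.20224966e-01  3.46296476e+02]
```

View pics/cs.png

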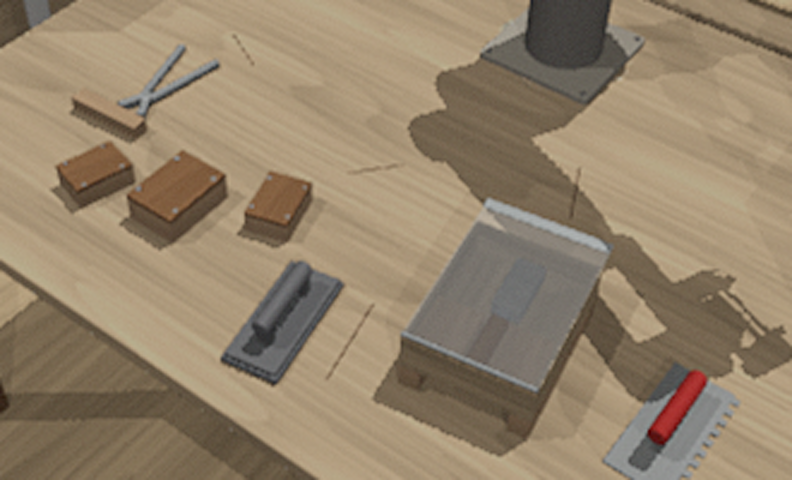

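View pics/cd.png

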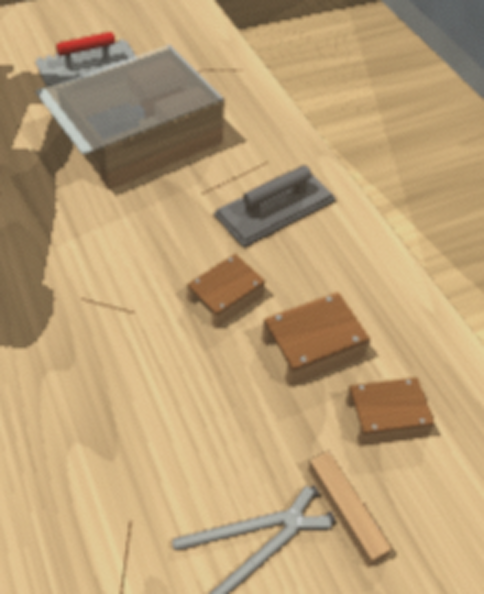

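View pics/top_s.png

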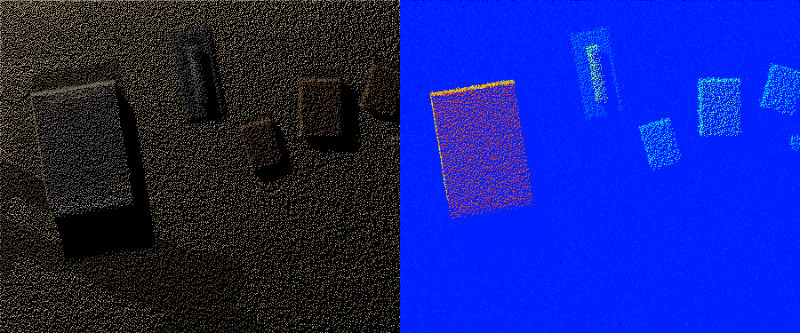

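View pics/top_d.png

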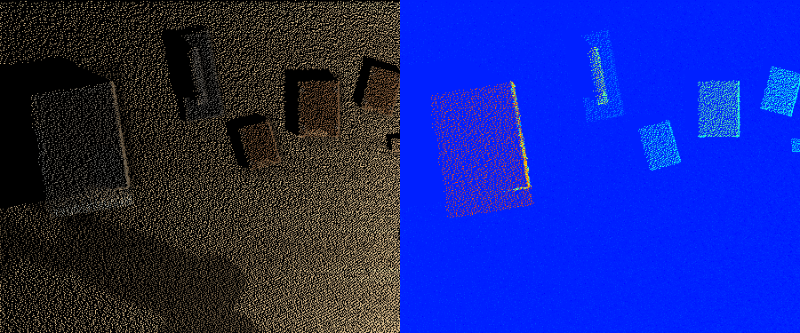

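Candidates for the rack (side image): small box (263,231), large box (303,252), medium box (338,286). The middle one is the largest. The bin is at (222,150), and the stone is under its flap. Next I fit the roofs and the flap.

```bash
python3 - <<'E'
from h import *
S=dict(np.load("scene0.npz"));D=dict(np.load("side0.npz"))
for n,c in(("S",S),("D",D)):
    W=world(c)
    m=(W[...,0]>350)&(W[...,0]<900)&(abs(W[...,1])<500)
    for lo,hi,tag in((96,116,"flap"),(46,60,"roof")):
        mm=(m&(W[...,2]>lo)&(W[...,2]<hi)).astype(np.uint8)
        mm=cv2.morphologyEx(mm,cv2.MORPH_OPEN,np.ones((2,2),np.uint8)) if tag!="flap" else mm
        k,l,st,ce=cv2.connectedComponentsWithStats(mm)
        for i in range(1,k):
            if st[i,4]<120: continue
            P=W[l==i]
            (cx,cy),(a,b),an=cv2.minAreaRect(P[:,:2].astype(np.float32))
            # pca robust extents
            q=P[:,:2]-np.median(P[:,:2],0)
            print(n,tag,st[i].tolist(),"c",round(cx,1),round(cy,1),"size",round(a,1),round(b,1),"ang",round(an,1),"z",np.round(np.percentile(P[:,2],[10,50,90]),1), "corners",np.round(cv2.boxPoints(((cx,cy),(a,b),an))).tolist())
# colour crop of stone
cv2.imwrite("pics/stone_s.png",cv2.resize(S["pixels"][190:290,270:375],None,fx=7,fy=6,interpolation=2))
cv2.imwrite("pics/stone_d.png",cv2.resize(D["pixels"][115:190,170:270],None,fx=8,fy=8,interpolation=2))
E
```

```text
S flap [277, 192, 89, 84, 4138] c 614.5 265.0 size 289.3 192.2 ang 9.2 z [104.6 108.4 112. ] corners [[456.0, 337.0], [487.0, 147.0], [773.0, 193.0], [742.0, 383.0]]
S roof [164, 174, 40, 29, 612] c 708.4 -266.1 size 93.7 127.4 ang 88.5 z [nan nan nan] corners [[643.0, -311.0], [771.0, -315.0], [773.0, -221.0], [646.0, -218.0]]
D flap [176, 120, 86, 50, 2365] c 611.7 268.5 size 281.2 198.6 ang 9.2 z [105.7 108.9 111.4] corners [[457.0, 344.0], [489.0, 148.0], [766.0, 193.0], [735.0, 389.0]]
D roof [208, 156, 53, 23, 137] c 645.0 180.0 size 237.4 7.3 ang 10.2 z [nan nan nan] corners [[528.0, 163.0], [529.0, 155.0], [762.0, 197.0], [761.0, 205.0]]
D roof [281, 233, 48, 35, 982] c 734.4 -273.5 size 173.5 91.8 ang 24.3 z [nan nan nan] corners [[636.0, -267.0], [674.0, -351.0], [832.0, -280.0], [795.0, -196.0]]
```

View pics/stone_s.png

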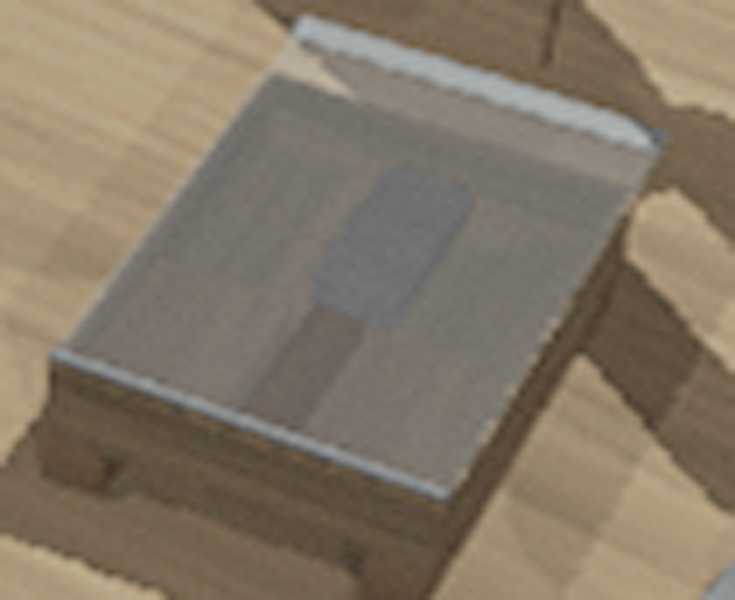

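View pics/stone_d.png

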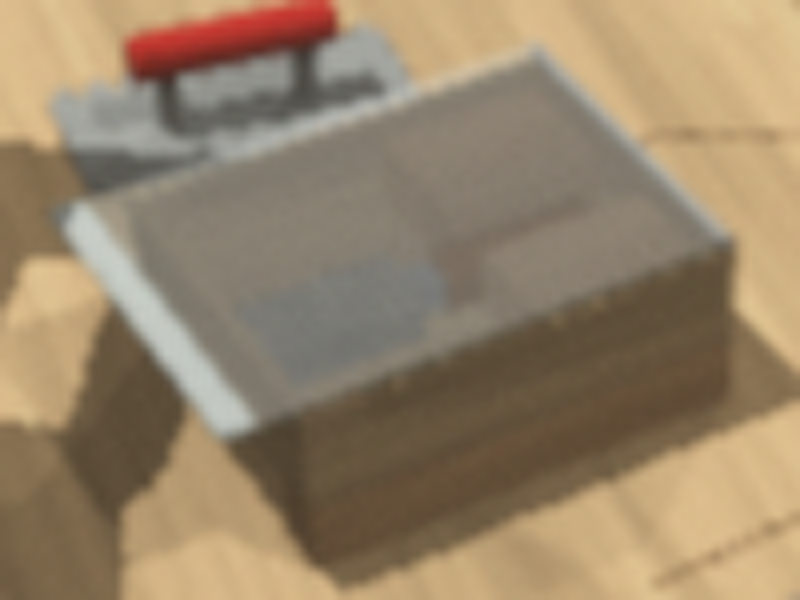

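```bash
cat >> h.py <<'E'
def ray(c,uv,z):
    Rm=R.from_rotvec(np.asarray(c["rvec"]).ravel()).as_matrix()
    uv=np.atleast_2d(np.array(uv,float))
    d=np.c_[(uv[:,0]-c["cx"])/c["fx"],(uv[:,1]-c["cy"])/c["fy"],np.ones(len(uv))]@Rm
    o=-np.asarray(c["tvec"]).ravel()@Rm
    return o+d*((z-o[2])/d[:,2])[:,None]
E
python3 - <<'E'
from h import *
S=dict(np.load("scene0.npz"));D=dict(np.load("side0.npz"))
for c,f,st in((S,[(312.6,193.7),(364.6,213.3),(277.9,249.2),(334,272.2)],[(326.1,230.5),(330.5,219.3),(322.2,242)]),(D,[(178.8,140.6),(198.8,169.4),(261,145.4),(237.5,121.3)],[(213.5,155)])):
    p=ray(c,f,107.5)[:,:2];print(np.round(p,1).tolist(),"centre",p.mean(0).round(1))
    print("stone",ray(c,st,74).round(1).tolist())
# precise fits
for n,c in(("S",S),("D",D)):
    W=world(c)
    for tag,box,lo,hi in(("rack",(620,790,-330,-205),46,58),("flap",(430,800,100,420),100,114)):
        m=(W[...,0]>box[0])&(W[...,0]<box[1])&(W[...,1]>box[2])&(W[...,1]<box[3])&(W[...,2]>lo)&(W[...,2]<hi)
        P=W[m][:,:2]
        (cx,cy),(a,b),an=cv2.minAreaRect(P.astype(np.float32))
        best=None
        for t in np.arange(-12,22,.25):
            e=np.array([np.cos(np.radians(t)),np.sin(np.radians(t))]);f=np.array([-e[1],e[0]])
            x=P@e;y=P@f
            l=np.percentile(x,[1,99]);k=np.percentile(y,[1,99])
            A=(l[1]-l[0])*(k[1]-k[0])
            if best is None or A<best[0]: best=(A,t,l,k,e*l.mean()+f*k.mean())
        print(n,tag,len(P),"ang",best[1],"ext",np.diff(best[2]),np.diff(best[3]),"c",best[4].round(1),"rect",round(cx,1),round(cy,1),round(a,1),round(b,1),an)
    x,y,w,h=(150,160,60,60) if n=="S" else (270,220,75,60)
    cv2.imwrite(f"pics/rack_{n}.png",cv2.resize(c["pixels"][y:y+h,x:x+w],None,fx=10,fy=10,interpolation=2))
E
```

```text
[[498.6, 151.0], [469.3, 337.1], [767.6, 198.4], [735.0, 381.3]] centre [617.6 266.9]
stone [[584.9, 263.8, 74.0], [533.8, 249.2, 74.0], [634.0, 279.7, 74.0]]
[[472.9, 336.8], [496.1, 148.9], [760.8, 188.8], [733.9, 370.3]] centre [615.9 261.2]
stone [[581.7, 241.6, 74.0]]
S rack 595 ang 1.0 ext [125.73920414] [91.52147932] c [ 708.9 -269. ] rect 709.9 -268.0 131.0 98.3 1.0820732116699219
S flap 3952 ang 8.75 ext [276.88839725] [186.92753011] c [615.4 266. ] rect 614.5 265.0 289.4 192.1 9.18707275390625
D rack 983 ang 0.25 ext [123.44587213] [89.57926435] c [ 704.4 -268.1] rect 705.6 -267.1 126.9 93.4 0.7981544137001038
D flap 2308 ang 9.25 ext [275.59688536] [189.250088] c [611.4 266.2] rect 611.7 268.5 281.2 198.6 9.185507774353027
```

View pics/rack_S.png

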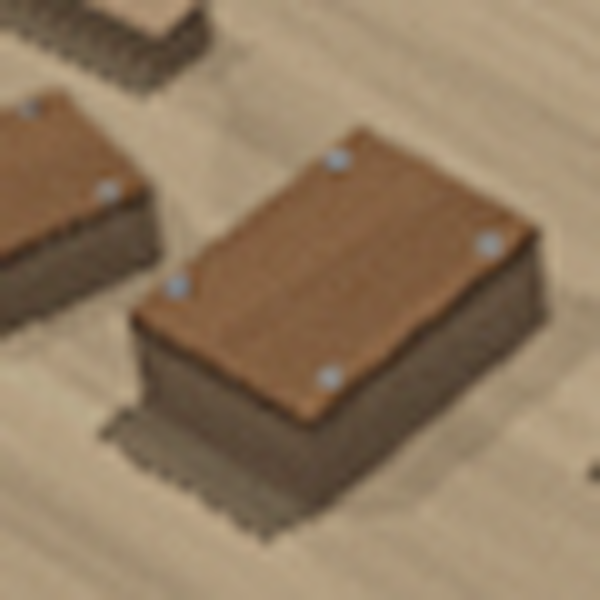

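View pics/rack_D.png

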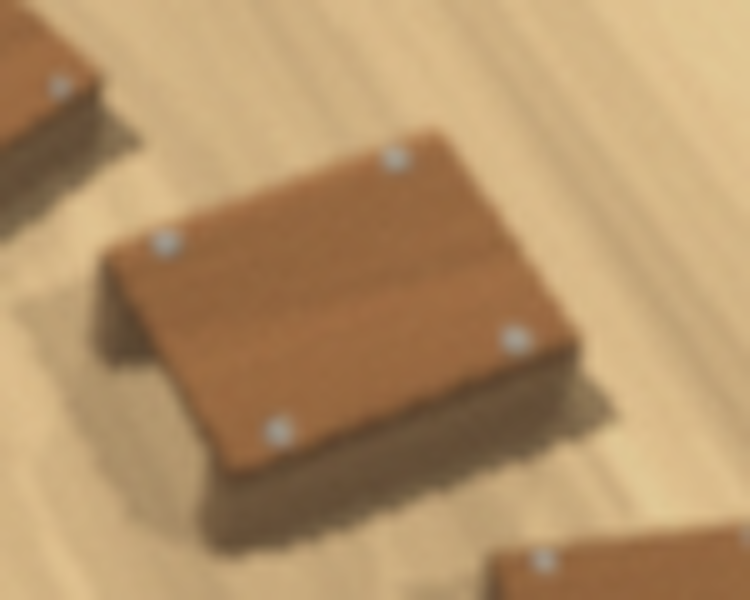

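```bash
cat >> h.py <<'E'
def box(x0,x1,y0,y1,z0,z1):
    V=np.array([[x,y,z] for x in(x0,x1) for y in(y0,y1) for z in(z0,z1)],float)
    E=[(i,j) for i in range(8) for j in range(i) if bin(i^j).count("1")==1]
    return V,E
def tf(V,o,a):
    c,s=np.cos(np.radians(a)),np.sin(np.radians(a))
    return V@np.array([[c,s,0],[-s,c,0],[0,0,1]])+np.array([o[0],o[1],0])
def overlay(c,items,roi,k):
    x,y,w,h=roi
    im=cv2.resize(c["pixels"][y:y+h,x:x+w],None,fx=k,fy=k,interpolation=2)
    for V,E,col in items:
        p=(proj(c,V)-[x,y]+.5)*k-.5
        for i,j in E: cv2.line(im,tuple(int(q) for q in p[i]),tuple(int(q) for q in p[j]),col,1,cv2.LINE_AA)
    return im
E
cat > ov.py <<'E'
from h import *
S=dict(np.load("scene0.npz"));D=dict(np.load("side0.npz"))
BO=(637,269.5);BA=9.0;RO=(644,-269.3);RA=0.7
it=[]
for b,col in((box(-120,120,-95,95,40,100),(0,255,0)),(box(-160,114,-95,95,101.5,107.5),(0,255,255)),(box(-98,-6,-22,22,48,74),(0,0,255)),):
    it.append((tf(b[0],BO,BA),b[1],col))
b=box(0,125,-45,45,0,52);it.append((tf(b[0],RO,RA),b[1],(0,255,0)))
cv2.imwrite("pics/ovs.png",overlay(S,it,(270,180,110,110),7))
cv2.imwrite("pics/ovd.png",overlay(D,it,(165,110,110,80),7))
cv2.imwrite("pics/ovr.png",np.hstack([overlay(S,it,(155,165,55,50),7),overlay(D,it,(270,225,60,50),7)]))
E
python3 ov.py
```

```text
(no output)
```

View pics/ovs.png

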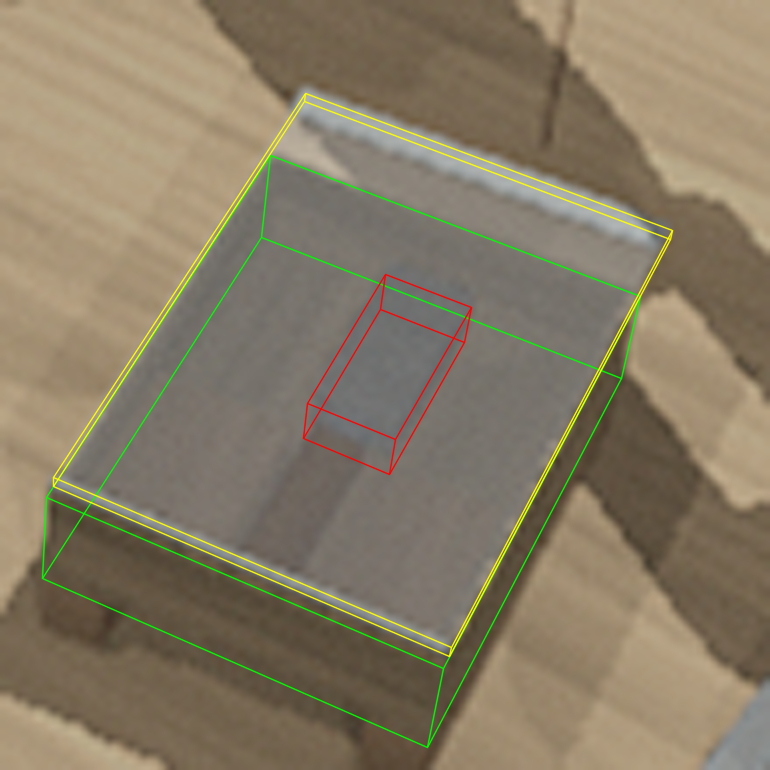

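View pics/ovd.png

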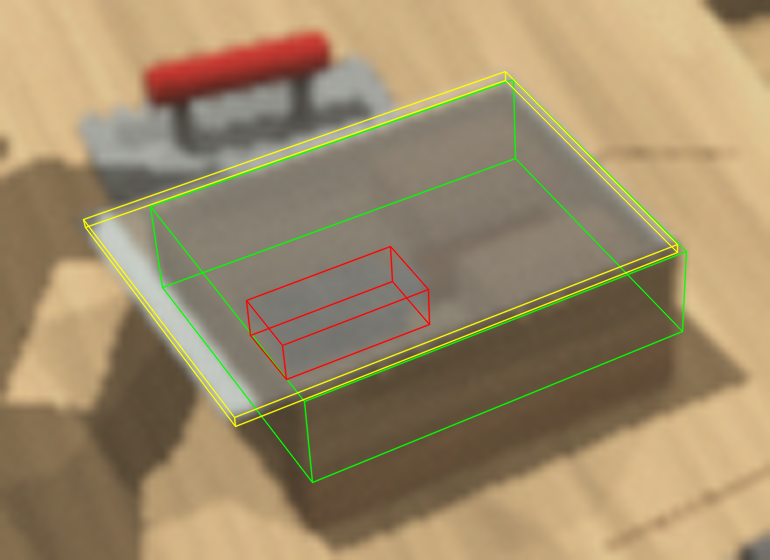

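View pics/ovr.png

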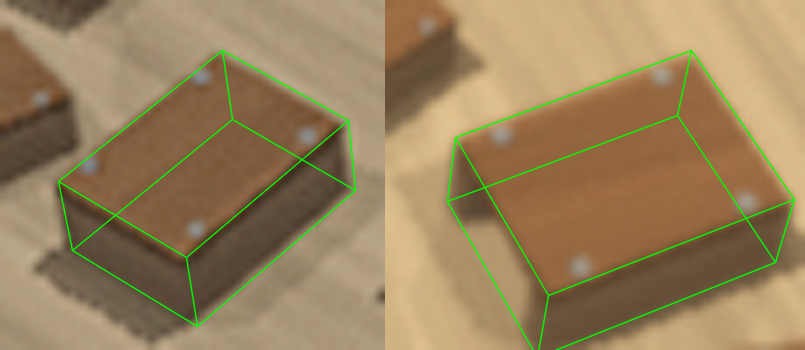

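```bash
cat >> h.py <<'E'
BO=np.array([637,269.5]);BA=9.0;RO=np.array([644,-269.3]);RA=0.7
def binw(x,y,z): return tf(np.array([[x,y,z]],float),BO,BA)[0]
def rackw(x,y,z): return tf(np.array([[x,y,z]],float),RO,RA)[0]
def pose(al,psi,sgn=1):
    a,p=np.radians([al,psi])
    z=np.array([np.sin(a)*np.cos(p),np.sin(a)*np.sin(p),-np.cos(a)])
    y=sgn*np.array([-np.sin(p),np.cos(p),0]);x=np.cross(y,z)
    return np.c_[x,y,z]
def cur():
    from station import r
    s=r.read_state();return s,np.array(s["eef_pos"]),R.from_rotvec(s["orientation"]).as_matrix()
def go(p,Rt,s=None):
    s,p0,R0=cur()
    d=R0.T@(np.array(p)-p0);w=R.from_matrix(R0.T@Rt).as_rotvec()*180/np.pi/5
    print("to",np.round(p,1),"dp",np.round(d).tolist(),"rot",np.round(w,2).tolist(),"dist",round(np.linalg.norm(d)),"rows",round(max(np.linalg.norm(d)/41.7,np.linalg.norm(w)*5/7.16),1))
def way(p0,R0,p,Rt):
    d=R0.T@(np.array(p)-np.array(p0));w=R.from_matrix(R0.T@Rt).as_rotvec()*180/np.pi/5
    return np.round(d).tolist(),np.round(w,2).tolist()
def st():
    s,p,Rm=cur()
    print("t",round(s["clock"],2),"p",p.round(1),"zt",Rm[:,2].round(3),"yt",Rm[:,1].round(3),"q",np.round(s["joint_pos"],2),"F",np.round(s["force"],1),"w",round(s["gripper_width"]*93,1))
E
python3 - <<'E'
from h import *
st();_,p,Rm=cur();print(Rm.round(3))
for a in(15,50):
  for sg in(1,-1): go(binw(-230,0,130),pose(a,9,sg)); 
E
```

```text
t 0.15 p [246.  546.8 231.8] zt [-0.001 -0.001 -1.   ] yt [ 0.41   0.912 -0.001] q [ 1.06  0.13  1.49 -0.    1.52 -0.09] F [-0.   0.1  0. ] w 93.0
[[-0.912  0.41  -0.001]
 [ 0.41   0.912 -0.001]
 [ 0.    -0.001 -1.   ]]
to [409.8 233.5 130. ] dp [-278.0, -218.0, 102.0] rot [-0.88, -2.92, -6.6] dist 368 rows 8.8
to [409.8 233.5 130. ] dp [-278.0, -218.0, 102.0] rot [-3.84, 1.16, 29.14] dist 368 rows 20.5
to [409.8 233.5 130. ] dp [-278.0, -218.0, 102.0] rot [-2.91, -9.72, -6.21] dist 368 rows 8.8
to [409.8 233.5 130. ] dp [-278.0, -218.0, 102.0] rot [-12.59, 3.77, 26.97] dist 368 rows 20.9
```

```bash
python3 -m pendant '[{"dp":[-278,-218,102],"delta_rot":[-2.9,-9.7,-6.2],"fingers":85},{"dp":[-278,-218,102],"delta_rot":[-2.9,-9.7,-6.2],"fingers":85},{"dp":[-278,-218,102],"delta_rot":[-2.9,-9.7,-6.2],"fingers":85},{"dp":[-278,-218,102],"delta_rot":[-2.9,-9.7,-6.2],"fingers":85},{"dp":[-278,-218,102],"delta_rot":[-2.9,-9.7,-6.2],"fingers":85},{"dp":[-278,-218,102],"delta_rot":[-2.9,-9.7,-6.2],"fingers":85},{"dp":[-278,-218,102],"delta_rot":[-2.9,-9.7,-6.2],"fingers":85},{"dp":[-278,-218,102],"delta_rot":[-2.9,-9.7,-6.2],"fingers":85}]' 60; python3 - <<'E'
from h import *
st();go(binw(-230,0,130),pose(50,9));go(binw(-230,0,85),pose(50,9))
E
```

```text
clock: 0.82
eef_pos: [411.4, 292.9, 158.6]
orientation: [-0.135, 2.3, 0.068]
force: [1.8, 0.3, -0.2]
gripper_width: 0.913
t 0.82 p [411.4 292.9 158.6] zt [ 0.738  0.092 -0.669] yt [-0.12   0.993  0.005] q [ 0.89 -0.65  2.5  -0.8   0.8  -0.37] F [ 1.8  0.3 -0.2] w 84.9
to [409.8 233.5 130. ] dp [27.0, -59.0, 12.0] rot [-0.28, -0.39, -0.32] dist 66 rows 1.6
to [409.8 233.5  85. ] dp [60.0, -59.0, 43.0] rot [-0.28, -0.39, -0.32] dist 95 rows 2.3
```

```bash
python3 - <<'E'
from h import *
go(binw(-200,0,120),pose(44,9));go(binw(-190,0,86),pose(44,9))
E
```

```text
to [439.5 238.2 120. ] dp [14.0, -58.0, 41.0] rot [-0.26, 0.81, -0.34] dist 73 rows 1.7
to [449.3 239.8  86. ] dp [33.0, -58.0, 72.0] rot [-0.26, 0.81, -0.34] dist 98 rows 2.3
```

```bash
python3 -m pendant '[{"dp":[14,-58,41],"delta_rot":[-0.26,0.8,-0.34],"fingers":85},{"dp":[14,-58,41],"delta_rot":[-0.26,0.8,-0.34],"fingers":85},{"dp":[14,-58,41],"delta_rot":[-0.26,0.8,-0.34],"fingers":85},{"dp":[14,-58,41],"delta_rot":[-0.26,0.8,-0.34],"fingers":85}]'; python3 - <<'E'
from h import *
st();go(binw(-200,0,120),pose(44,9));go(binw(-190,0,86),pose(44,9))
E
```

```text
clock: 1.15
eef_pos: [450.3, 246.3, 113.7]
orientation: [-0.177, 2.4, 0.041]
force: [0.5, -0.2, -0.3]
gripper_width: 0.919
t 1.15 p [450.3 246.3 113.7] zt [ 0.667  0.079 -0.741] yt [-0.139  0.99  -0.02 ] q [ 0.64 -0.59  2.5  -0.58  0.65 -0.72] F [ 0.5 -0.2 -0.3] w 85.5
to [439.5 238.2 120. ] dp [5.0, -7.0, -12.0] rot [-0.3, -0.37, 0.01] dist 15 rows 0.4
to [449.3 239.8  86. ] dp [20.0, -6.0, 19.0] rot [-0.3, -0.37, 0.01] dist 28 rows 0.7
```

```bash
python3 - <<'E'
from h import *
go(binw(-182,0,92),pose(38,9))
E
```

```text
to [457.2 241.   92. ] dp [10.0, -6.0, 20.0] rot [-0.3, 0.83, -0.01] dist 23 rows 0.6
```

```bash
python3 -m pendant '[{"dp":[10,-6,20],"delta_rot":[-0.3,0.8,0],"fingers":85},{"dp":[10,-6,20],"delta_rot":[-0.3,0.8,0],"fingers":85},{"dp":[10,-6,20],"delta_rot":[-0.3,0.8,0],"fingers":85}]'; python3 - <<'E'
from h import *
st();go(binw(-182,0,92),pose(38,9));go(binw(-160,0,90),pose(38,9))
from station import capture
c=capture("side");cv2.imwrite("pics/side1.png",cv2.resize(c["pixels"][60:220,110:300],None,fx=4,fy=3.7))
E
```

```text
clock: 1.4
eef_pos: [455.5, 243.6, 92.4]
orientation: [-0.199, 2.469, 0.069]
force: [-0.1, -0.1, 0.4]
gripper_width: 0.915
t 1.4 p [455.5 243.6  92.4] zt [ 0.609  0.099 -0.787] yt [-0.16   0.987 -0.   ] q [ 0.56 -0.52  2.47 -0.43  0.61 -0.89] F [-0.1 -0.1  0.4] w 85.1
to [457.2 241.   92. ] dp [-1.0, -3.0, 1.0] rot [0.02, 0.03, 0.03] dist 3 rows 0.1
to [479.  244.5  90. ] dp [-17.0, -3.0, 16.0] rot [0.02, 0.03, 0.03] dist 24 rows 0.6
```

View pics/side1.png

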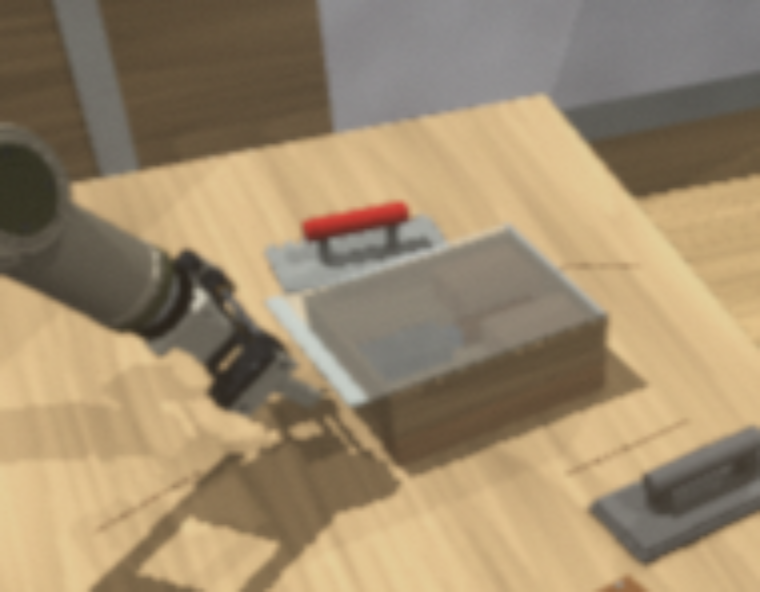

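```bash
python3 - <<'E'
from h import *
_,p,Rm=cur()
Rt=pose(38,9)
print("fwd",way(p,Rm,binw(-159,0,88),Rt))
p0=binw(-159,0,88)
for i,f in enumerate(np.linspace(0,78,13)):
    rho=258-58*min(1,f/78)
    C=np.array([116-rho*np.cos(np.radians(f)),101+rho*np.sin(np.radians(f))])
    t=C-[14.9,-6.1]
    print(i,f,t.round(),way(p0,Rt,binw(t[0],0,t[1]),Rt)[0])
E
```

```text
fwd ([-16.0, -3.0, 19.0], [0.03, 0.04, 0.04])
0 0.0 [-157.  107.] [-13.0, 0.0, -14.0]
1 6.5 [-150.  136.] [-36.0, -0.0, -32.0]
2 13.0 [-141.  163.] [-60.0, 0.0, -48.0]
3 19.5 [-128.  188.] [-86.0, -0.0, -60.0]
4 26.0 [-113.  212.] [-112.0, -0.0, -69.0]
5 32.5 [-96. 233.] [-139.0, -0.0, -75.0]
6 39.0 [-77. 251.] [-165.0, -0.0, -78.0]
7 45.5 [-56. 267.] [-191.0, -0.0, -78.0]
8 52.0 [-34. 280.] [-217.0, -0.0, -74.0]
9 58.5 [-11. 290.] [-241.0, 0.0, -68.0]
10 65.0 [ 12. 297.] [-264.0, 0.0, -59.0]
11 71.5 [ 36. 301.] [-285.0, -0.0, -48.0]
12 78.0 [ 60. 303.] [-304.0, -0.0, -35.0]
```

```bash
python3 -m pendant '[{"dp":[-16,-3,19],"delta_rot":[0,0,0],"fingers":85},{"dp":[-16,-3,19],"delta_rot":[0,0,0],"fingers":85},{"dp":[-29,-3,5],"delta_rot":[0,0,0],"fingers":85},{"dp":[-52,-3,-13],"delta_rot":[0,0,0],"fingers":85},{"dp":[-52,-3,-13],"delta_rot":[0,0,0],"fingers":85}]'; python3 - <<'E'
from h import *
st()
from station import capture
c=capture("side");cv2.imwrite("pics/side2.png",cv2.resize(c["pixels"][60:220,110:300],None,fx=4,fy=3.7))
E
```

```text
clock: 1.87
eef_pos: [487.6, 247.5, 137.5]
orientation: [-0.202, 2.469, 0.07]
force: [-4.1, -0.3, 1.8]
gripper_width: 0.915
t 1.87 p [487.6 247.5 137.5] zt [ 0.61   0.101 -0.786] yt [-0.163  0.987  0.   ] q [ 0.52 -0.5   2.36 -0.35  0.67 -1.01] F [-4.1 -0.3  1.8] w 85.1
```

View pics/side2.png

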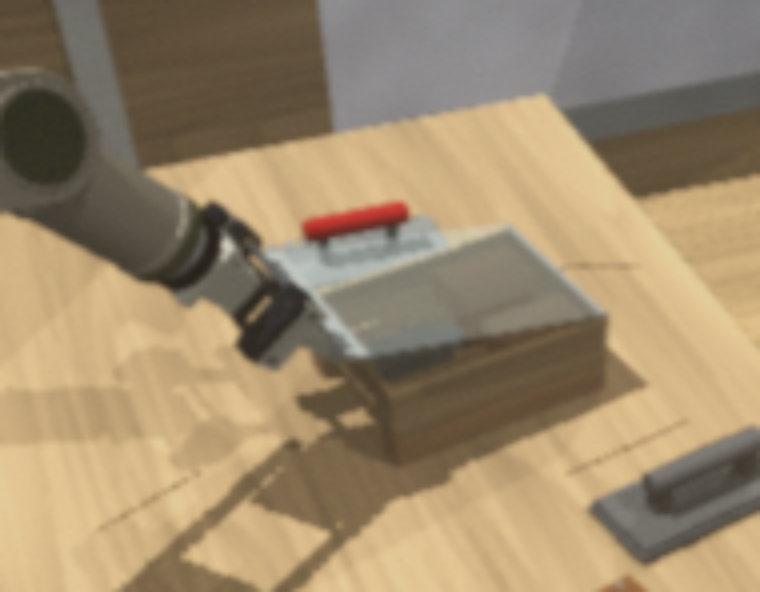

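```bash
python3 -m pendant '[{"dp":[-24,0,-17],"delta_rot":[0,0,0],"fingers":85},{"dp":[-50,0,-29],"delta_rot":[0,0,0],"fingers":85},{"dp":[-76,0,-38],"delta_rot":[0,0,0],"fingers":85},{"dp":[-103,0,-44],"delta_rot":[0,0,0],"fingers":85},{"dp":[-129,0,-47],"delta_rot":[0,0,0],"fingers":85},{"dp":[-155,0,-46],"delta_rot":[0,0,0],"fingers":85},{"dp":[-181,0,-42],"delta_rot":[0,0,0],"fingers":85},{"dp":[-205,0,-36],"delta_rot":[0,0,0],"fingers":85}]'; python3 - <<'E'
from h import *
st()
from station import capture
c=capture("side");cv2.imwrite("pics/side3.png",cv2.resize(c["pixels"][30:220,110:300],None,fx=4,fy=3.1))
E
```

```text
clock: 2.58
eef_pos: [625.3, 270.6, 292.4]
orientation: [-0.202, 2.467, 0.07]
force: [-4.5, -0.8, 1.1]
gripper_width: 0.914
t 2.58 p [625.3 270.6 292.4] zt [ 0.611  0.101 -0.785] yt [-0.162  0.987  0.   ] q [ 0.42 -0.23  1.87 -0.21  0.86 -1.24] F [-4.5 -0.8  1.1] w 85.0
```

View pics/side3.png

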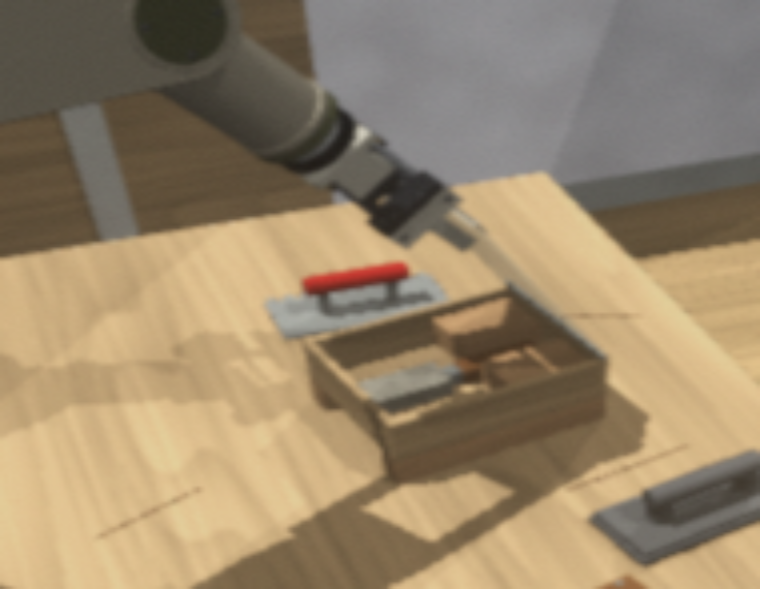

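Flap is up about 60° and the stone is clearly visible: head near (410,385) in the crop. I push it wider open, then measure the stone.

```bash
python3 -m pendant '[{"dp":[-23,0,9],"delta_rot":[0,0,0],"fingers":85},{"dp":[-44,0,20],"delta_rot":[0,0,0],"fingers":85},{"dp":[-63,0,33],"delta_rot":[0,0,0],"fingers":85},{"dp":[-72,0,42],"delta_rot":[0,0,0],"fingers":85},{"dp":[-72,0,42],"delta_rot":[0,0,0],"fingers":85}]'; python3 - <<'E'
from h import *
st();_,p,Rm=cur()
from station import capture
c=capture("side");np.savez("side4.npz",**c)
w=capture("wrist");np.savez("w4.npz",p=p,Rm=Rm,**w)
it=[]
for b,col in((box(-120,120,-95,95,40,100),(0,255,0)),(box(-98,-6,-22,22,48,74),(0,0,255)),):
    it.append((tf(b[0],BO,BA),b[1],col))
cv2.imwrite("pics/side4.png",overlay(c,it,(165,80,110,110),7))
cv2.imwrite("pics/w4.png",w["pixels"])
W=world(c)
m=(W[...,2]>69)&(W[...,2]<79)
b=(W[...,:2]-BO)@np.array([[np.cos(np.radians(9)),-np.sin(np.radians(9))],[np.sin(np.radians(9)),np.cos(np.radians(9))]])
m&=(b[...,0]>-112)&(b[...,0]<10)&(abs(b[...,1])<60)
P=b[m];print(len(P),np.percentile(P,[1,50,99],axis=0).round(1),cv2.minAreaRect(P.astype(np.float32)))
E
```

```text
clock: 3.05
eef_pos: [707.3, 283.6, 302.0]
orientation: [-0.202, 2.468, 0.069]
force: [-0.4, 1.0, 0.1]
gripper_width: 0.913
t 3.05 p [707.3 283.6 302. ] zt [ 0.61   0.1   -0.786] yt [-0.162  0.987 -0.   ] q [ 0.38 -0.01  1.65 -0.18  0.85 -1.29] F [-0.4  1.   0.1] w 84.9
201 [[-103.3  -22.8]
 [ -55.1   -1.9]
 [   9.1   22.9]] ((-47.82849884033203, 0.4338722229003906), (49.908111572265625, 114.5458755493164), 89.36458587646484)
```

View pics/side4.png

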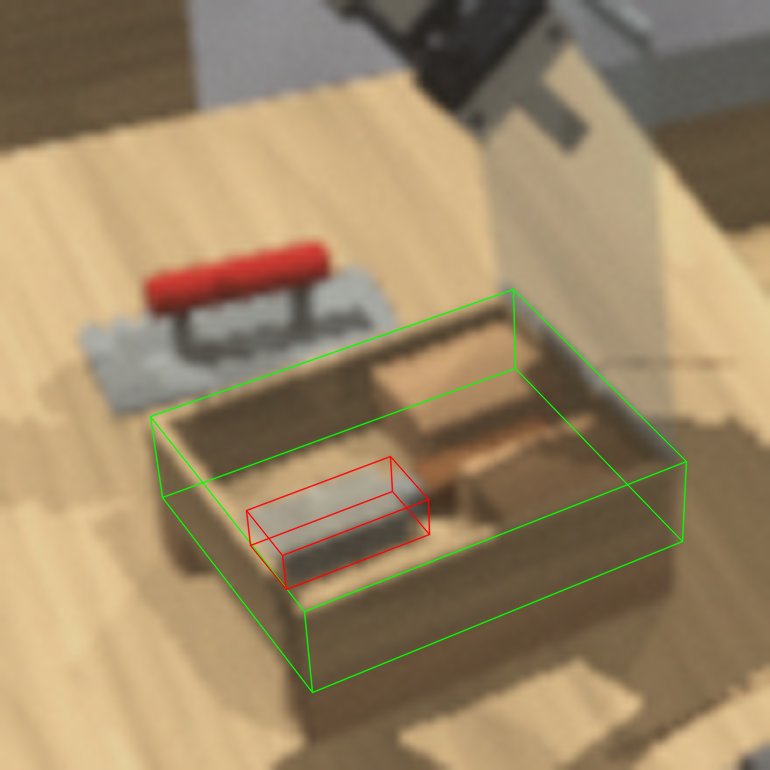

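View pics/w4.png

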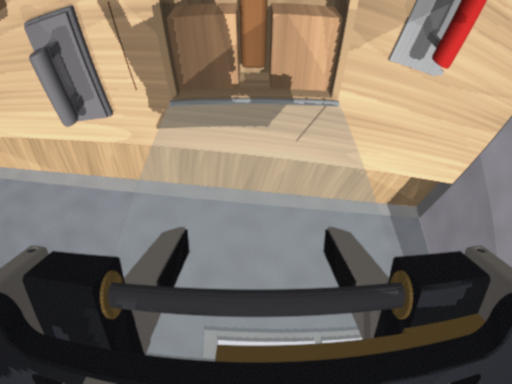

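```bash
python3 - <<'E'
from h import *
_,p,Rm=cur()
print(way(p,Rm,binw(-62,0,150),pose(15,9)))
print(way(p,Rm,binw(-48,0,67),pose(15,9)))
E
```

```text
([197.0, -2.0, 38.0], [0.03, 4.63, 0.07])
([238.0, -2.0, 111.0], [0.03, 4.63, 0.07])
```

```bash
python3 -m pendant '[{"dp":[197,-2,38],"delta_rot":[0,4.6,0],"fingers":80},{"dp":[197,-2,38],"delta_rot":[0,4.6,0],"fingers":80},{"dp":[197,-2,38],"delta_rot":[0,4.6,0],"fingers":80},{"dp":[197,-2,38],"delta_rot":[0,4.6,0],"fingers":80},{"dp":[197,-2,38],"delta_rot":[0,4.6,0],"fingers":80},{"dp":[197,-2,38],"delta_rot":[0,4.6,0],"fingers":80}]'; python3 - <<'E'
from h import *
st();_,p,Rm=cur()
from station import capture
c=capture("side")
it=[]
for b,col in((box(-120,120,-95,95,40,100),(0,255,0)),(box(-98,-6,-22,22,48,74),(0,0,255)),):
    it.append((tf(b[0],BO,BA),b[1],col))
cv2.imwrite("pics/side5.png",overlay(c,it,(165,80,110,110),7))
print(way(p,Rm,binw(-48,0,67),pose(15,9)))
E
```

```text
clock: 3.65
eef_pos: [567.6, 256.3, 139.2]
orientation: [-0.237, 2.885, 0.023]
force: [-2.7, -0.7, -2.7]
gripper_width: 0.857
t 3.65 p [567.6 256.3 139.2] zt [ 0.242  0.036 -0.97 ] yt [-0.163  0.987 -0.004] q [ 0.37  0.04  1.78 -0.06  1.08 -1.34] F [-2.7 -0.7 -2.7] w 79.7
([-4.0, 2.0, 75.0], [-0.03, -0.17, 0.08])
```

View pics/side5.png

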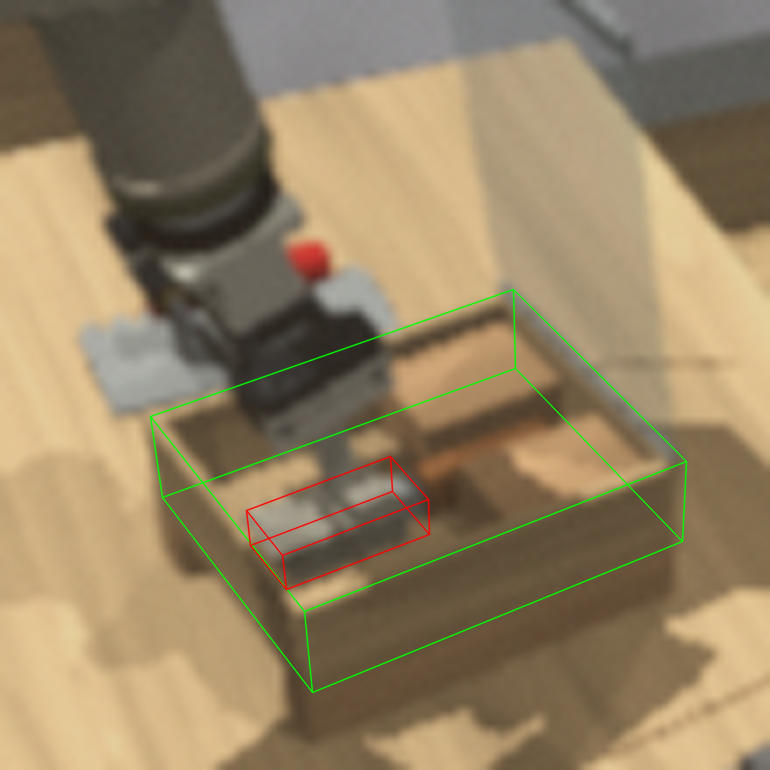

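```bash
python3 -m pendant '[{"dp":[-4,2,35],"delta_rot":[0,-0.1,0.1],"fingers":80},{"dp":[-4,2,65],"delta_rot":[0,-0.1,0.1],"fingers":80},{"dp":[-4,2,74],"delta_rot":[0,-0.1,0.1],"fingers":80},{"dp":[-4,2,74],"delta_rot":[0,-0.1,0.1],"fingers":38},{"dp":[-4,2,74],"delta_rot":[0,-0.1,0.1],"fingers":38},{"dp":[-4,2,74],"delta_rot":[0,-0.1,0.1],"fingers":38},{"dp":[-4,2,74],"delta_rot":[0,-0.1,0.1],"fingers":38},{"dp":[-4,2,74],"delta_rot":[0,-0.1,0.1],"fingers":38}]' 60; python3 - <<'E'
from h import *
st()
E
```

```text
clock: 4.37
eef_pos: [601.9, 265.1, 82.6]
orientation: [-0.221, 2.857, 0.036]
force: [-0.3, -0.5, -0.2]
gripper_width: 0.548
t 4.37 p [601.9 265.1  82.6] zt [ 0.27   0.045 -0.962] yt [-0.154  0.988  0.003] q [ 0.37  0.17  1.76 -0.07  0.95 -1.33] F [-0.3 -0.5 -0.2] w 51.0
```

```bash
python3 - <<'E'
from h import *
_,p,Rm=cur()
b=(p[:2]-BO);print(b)
print(way(p,Rm,binw(-46,0,67),pose(15,9)))
E
```

```text
[-35.07467568  -4.39421588]
([15.0, -1.0, 12.0], [0.03, 0.18, -0.04])
```

```bash
python3 -m pendant '[{"dp":[15,-1,4],"delta_rot":[0,0.2,0],"fingers":70},{"dp":[15,-1,12],"delta_rot":[0,0.2,0],"fingers":70},{"dp":[15,-1,12],"delta_rot":[0,0.2,0],"fingers":38},{"dp":[15,-1,12],"delta_rot":[0,0.2,0],"fingers":38},{"dp":[15,-1,12],"delta_rot":[0,0.2,0],"fingers":38},{"dp":[15,-1,12],"delta_rot":[0,0.2,0],"fingers":38},{"dp":[15,-1,12],"delta_rot":[0,0.2,0],"fingers":38},{"dp":[15,-1,12],"delta_rot":[0,0.2,0],"fingers":38}]' 60; python3 - <<'E'
from h import *
st();_,p,Rm=cur()
from station import capture
c=capture("side")
cv2.imwrite("pics/side6.png",overlay(c,[],(165,60,110,130),6))
E
```

```text
clock: 5.03
eef_pos: [589.6, 261.8, 64.0]
orientation: [-0.222, 2.878, 0.032]
force: [0.3, 0.9, -1.2]
gripper_width: 0.469
t 5.03 p [589.6 261.8  64. ] zt [ 0.25   0.041 -0.967] yt [-0.154  0.988  0.003] q [ 0.37  0.18  1.78 -0.06  0.93 -1.33] F [ 0.3  0.9 -1.2] w 43.6
```

View pics/side6.png

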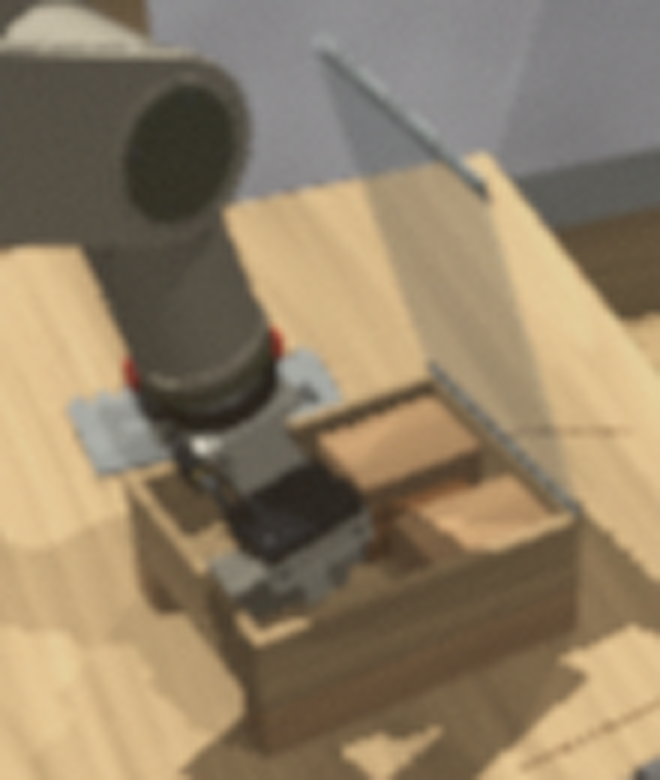

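```bash
python3 - <<'E'
from h import *
_,p,Rm=cur()
print(way(p,Rm,p+[0,0,90],Rm), way(p,Rm,binw(-130,0,220),Rm))
E
```

```text
([-23.0, 0.0, -87.0], [0.0, 0.0, 0.0]) ([40.0, 0.0, -172.0], [0.0, 0.0, 0.0])
```

```bash
python3 -m pendant '[{"dp":[0,0,0],"delta_rot":[0,0,0],"fingers":38},{"dp":[-5,0,-20],"delta_rot":[0,0,0],"fingers":38},{"dp":[-12,0,-45],"delta_rot":[0,0,0],"fingers":38},{"dp":[-18,0,-70],"delta_rot":[0,0,0],"fingers":38},{"dp":[-23,0,-90],"delta_rot":[0,0,0],"fingers":38},{"dp":[-10,0,-112],"delta_rot":[0,0,0],"fingers":38},{"dp":[10,0,-134],"delta_rot":[0,0,0],"fingers":38},{"dp":[30,0,-160],"delta_rot":[0,0,0],"fingers":38}]' 60; python3 - <<'E'
from h import *
st();_,p,Rm=cur()
from station import capture
c=capture("side")
cv2.imwrite("pics/side7.png",overlay(c,[],(145,40,130,130),6))
E
```

```text
clock: 5.75
eef_pos: [519.7, 250.3, 210.9]
orientation: [-0.222, 2.88, 0.032]
force: [-0.2, 0.4, -2.5]
gripper_width: 0.471
t 5.75 p [519.7 250.3 210.9] zt [ 0.248  0.041 -0.968] yt [-0.153  0.988  0.002] q [ 0.4  -0.15  1.83 -0.06  1.22 -1.31] F [-0.2  0.4 -2.5] w 43.8
```

View pics/side7.png

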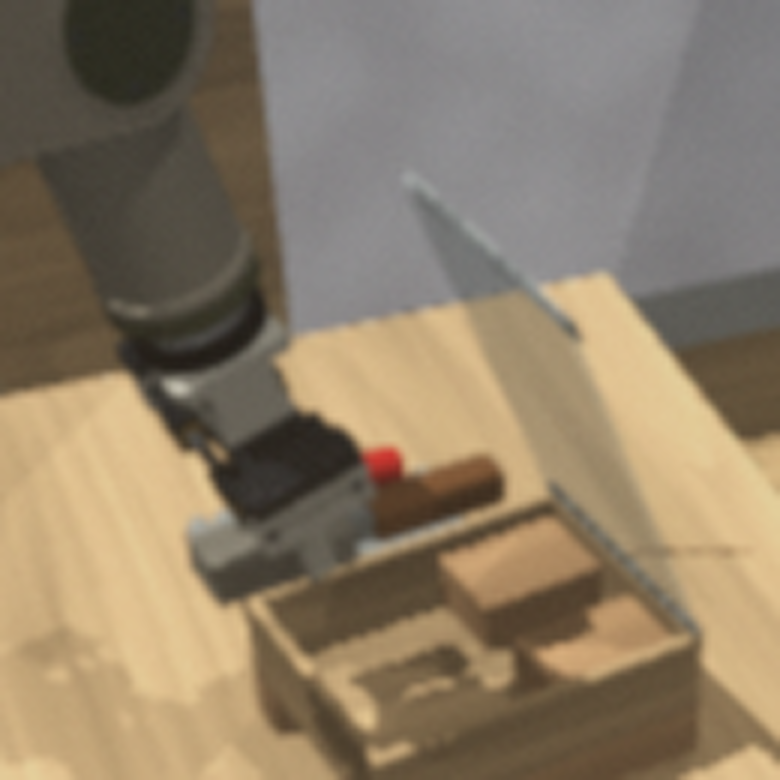

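```bash
python3 - <<'E'
from h import *
_,p,Rm=cur()
Rt=R.from_euler("z",-45,degrees=True).as_matrix()@Rm
print(way(p,Rm,[480,60,260],Rt))
E
```

```text
([53.0, -183.0, -60.0], [2.3, -0.03, 8.7])
```

```bash
python3 -m pendant '[{"dp":[53,-183,-60],"delta_rot":[2.3,0,8.7],"fingers":38},{"dp":[53,-183,-60],"delta_rot":[2.3,0,8.7],"fingers":38},{"dp":[53,-183,-60],"delta_rot":[2.3,0,8.7],"fingers":38},{"dp":[53,-183,-60],"delta_rot":[2.3,0,8.7],"fingers":38},{"dp":[53,-183,-60],"delta_rot":[2.3,0,8.7],"fingers":38},{"dp":[53,-183,-60],"delta_rot":[2.3,0,8.7],"fingers":38},{"dp":[53,-183,-60],"delta_rot":[2.3,0,8.7],"fingers":38},{"dp":[53,-183,-60],"delta_rot":[2.3,0,8.7],"fingers":38}]' 60; python3 - <<'E'
from h import *
st();_,p,Rm=cur()
Rt=R.from_euler("z",-60,degrees=True).as_matrix()@Rm
print(way(p,Rm,[520,-180,230],Rt))
E
```

```text
clock: 6.47
eef_pos: [483.4, 59.3, 255.6]
orientation: [0.902, 2.753, -0.115]
force: [-0.6, 0.4, -2.5]
gripper_width: 0.469
t 6.47 p [483.4  59.3 255.6] zt [ 0.204 -0.149 -0.968] yt [0.592 0.806 0.001] q [ 0.15 -0.37  1.93 -0.18  1.4  -0.77] F [-0.6  0.4 -2.5] w 43.6
([-159.0, -171.0, 68.0], [3.02, -0.01, 11.61])
```

```bash
python3 -m pendant '[{"dp":[-159,-171,68],"delta_rot":[3.0,0,11.6],"fingers":38},{"dp":[-159,-171,68],"delta_rot":[3.0,0,11.6],"fingers":38},{"dp":[-159,-171,68],"delta_rot":[3.0,0,11.6],"fingers":38},{"dp":[-159,-171,68],"delta_rot":[3.0,0,11.6],"fingers":38},{"dp":[-159,-171,68],"delta_rot":[3.0,0,11.6],"fingers":38},{"dp":[-159,-171,68],"delta_rot":[3.0,0,11.6],"fingers":38},{"dp":[-159,-171,68],"delta_rot":[3.0,0,11.6],"fingers":38},{"dp":[-159,-171,68],"delta_rot":[3.0,0,11.6],"fingers":38}]' 60; python3 - <<'E'
from h import *
st();_,p,Rm=cur()
# remaining yaw: want tool y = (sin.. ) -> stone x axis (handle dir) = world yaw 180.7 ; stone axis perpendicular to tool y
yw=np.degrees(np.arctan2(Rm[1,1],Rm[0,1]));print("yaw",yw)
Rt=R.from_euler("z",-89.3-yw,degrees=True).as_matrix()@Rm
print(way(p,Rm,rackw(-84,0,150),Rt))
E
```

```text
clock: 7.13
eef_pos: [520.2, -180.9, 228.7]
orientation: [2.159, 2.019, -0.275]
force: [0.1, 0.6, -2.1]
gripper_width: 0.47
t 7.13 p [ 520.2 -180.9  228.7] zt [-0.017 -0.25  -0.968] yt [ 0.998 -0.067  0.   ] q [-0.27 -0.04  1.69 -0.25  1.44 -0.17] F [ 0.1  0.6 -2.1] w 43.7
yaw -3.829335512243954
([-64.0, 46.0, 98.0], [4.28, -0.0, 16.55])
```

```bash
python3 -m pendant '[{"dp":[-64,46,98],"delta_rot":[4.28,0,16.5],"fingers":38},{"dp":[-64,46,98],"delta_rot":[4.28,0,16.5],"fingers":38},{"dp":[-64,46,98],"delta_rot":[4.28,0,16.5],"fingers":38},{"dp":[-64,46,98],"delta_rot":[4.28,0,16.5],"fingers":38},{"dp":[-64,46,98],"delta_rot":[4.28,0,16.5],"fingers":38},{"dp":[-64,46,98],"delta_rot":[4.28,0,16.5],"fingers":38},{"dp":[-64,46,98],"delta_rot":[4.28,0,16.5],"fingers":38},{"dp":[-64,46,98],"delta_rot":[4.28,0,16.5],"fingers":38}]' 60; python3 - <<'E'
from h import *
st();_,p,Rm=cur()
yw=np.degrees(np.arctan2(Rm[1,1],Rm[0,1]));print("yaw",yw)
Rt=R.from_euler("z",-89.3-yw,degrees=True).as_matrix()@Rm
print(way(p,Rm,rackw(-84,0,120),Rt))
E
```

```text
clock: 7.8
eef_pos: [562.0, -267.8, 150.2]
orientation: [2.958, 0.768, -0.375]
force: [0.3, 0.3, -2.5]
gripper_width: 0.468
t 7.8 p [ 562.  -267.8  150.2] zt [-0.218 -0.121 -0.968] yt [ 0.486 -0.874 -0.001] q [-0.41  0.4   1.35 -0.2   1.55  0.67] F [ 0.3  0.3 -2.5] w 43.6
yaw -60.90312079571883
([5.0, 1.0, 30.0], [1.42, 0.0, 5.5])
```

```bash
python3 -m pendant '[{"dp":[5,1,30],"delta_rot":[1.42,0,5.5],"fingers":38},{"dp":[5,1,30],"delta_rot":[1.42,0,5.5],"fingers":38},{"dp":[5,1,30],"delta_rot":[1.42,0,5.5],"fingers":38},{"dp":[5,1,30],"delta_rot":[1.42,0,5.5],"fingers":38},{"dp":[5,1,30],"delta_rot":[1.42,0,5.5],"fingers":38},{"dp":[5,1,30],"delta_rot":[1.42,0,5.5],"fingers":38},{"dp":[5,1,30],"delta_rot":[1.42,0,5.5],"fingers":38}]' 60; python3 - <<'E'
from h import *
st();_,p,Rm=cur()
yw=np.degrees(np.arctan2(Rm[1,1],Rm[0,1]));print("yaw",yw)
from station import capture
c=capture("side");np.savez("side8.npz",**c)
cv2.imwrite("pics/side8.png",overlay(c,[],(180,150,180,140),4.4))
print(way(p,Rm,rackw(-84,0,20),Rm),way(p,Rm,rackw(-84,0,17),Rm))
W=world(c);m=(W[...,0]>400)&(W[...,0]<630)&(abs(W[...,1]+269)<50)&(W[...,2]>60)&(W[...,2]<140)
P=W[m]
for x in range(400,630,20):
    k=(P[:,0]>=x)&(P[:,0]<x+20)
    if k.sum()>3: print(x,k.sum(),P[k].mean(0).round(1),np.percentile(P[k,2],[50,95]).round(1))
E
```

```text
clock: 8.38
eef_pos: [560.1, -270.4, 120.7]
orientation: [3.114, 0.032, -0.393]
force: [-0.1, 0.5, -2.3]
gripper_width: 0.469
t 8.38 p [ 560.1 -270.4  120.7] zt [-0.249 -0.005 -0.969] yt [ 0.02 -1.   -0.  ] q [-0.46  0.49  1.29 -0.12  1.59  1.1 ] F [-0.1  0.5 -2.3] w 43.7
yaw -88.83525459872986
([25.0, -0.0, 98.0], [0.0, 0.0, 0.0]) ([26.0, -0.0, 100.0], [0.0, 0.0, 0.0])
420 85 [ 429.7 -276.   123.7] [126.1 130.5]
440 84 [ 450.1 -276.1  125. ] [127.9 130.3]
460 77 [ 469.9 -275.5  125.1] [127.  130.9]
480 84 [ 490.  -275.2  125.9] [128.2 131.8]
500 62 [ 509.6 -273.6  124.3] [126.4 130.3]
520 110 [ 531.1 -274.2  125.7] [128.3 132.7]
540 151 [ 550.3 -273.6  128.7] [130.3 137.3]
560 40 [ 563.6 -273.5  131.2] [131.5 137.8]
```

View pics/side8.png

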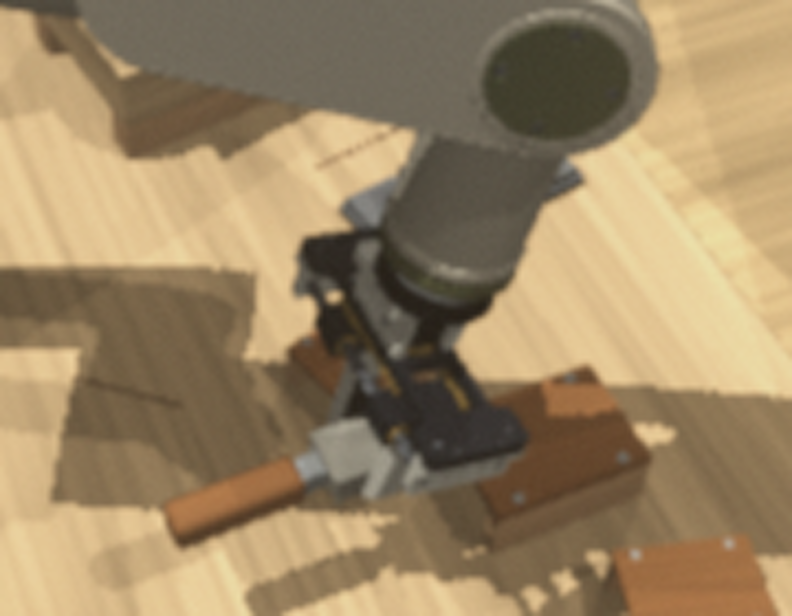

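```bash
python3 -m pendant '[{"dp":[8,0,30],"delta_rot":[0,0,0],"fingers":38},{"dp":[15,0,60],"delta_rot":[0,0,0],"fingers":38},{"dp":[21,0,84],"delta_rot":[0,0,0],"fingers":38},{"dp":[24,0,93],"delta_rot":[0,0,0],"fingers":38},{"dp":[25,0,97],"delta_rot":[0,0,0],"fingers":38},{"dp":[26,0,100],"delta_rot":[0,0,0],"fingers":38},{"dp":[26,0,100],"delta_rot":[0,0,0],"fingers":38}]' 60; python3 - <<'E'
from h import *
st()
from station import capture
c=capture("side");np.savez("side9.npz",**c)
cv2.imwrite("pics/side9.png",overlay(c,[],(150,120,210,170),3.7))
E
```

```text
clock: 9.02
eef_pos: [560.9, -270.9, 19.0]
orientation: [3.114, 0.025, -0.392]
force: [0.1, -0.2, -0.6]
gripper_width: 0.468
t 9.02 p [ 560.9 -270.9   19. ] zt [-0.248 -0.005 -0.969] yt [ 0.016 -1.     0.001] q [-0.46  0.59  1.34 -0.12  1.43  1.12] F [ 0.1 -0.2 -0.6] w 43.5
```

View pics/side9.png

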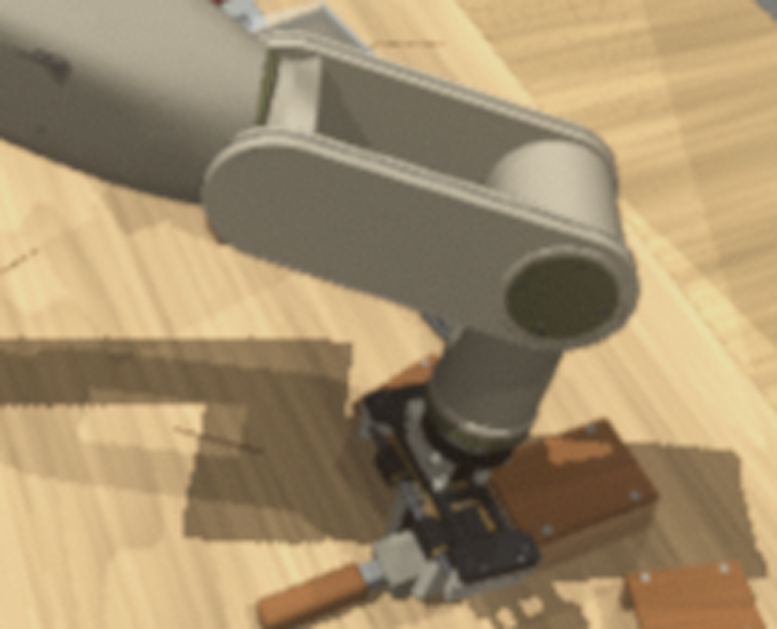

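```bash
python3 -m pendant '[{"dp":[0,0,1],"delta_rot":[0,0,0],"fingers":80},{"dp":[0,0,1],"delta_rot":[0,0,0],"fingers":80},{"dp":[0,0,1],"delta_rot":[0,0,0],"fingers":80},{"dp":[0,0,1],"delta_rot":[0,0,0],"fingers":80},{"dp":[0,0,1],"delta_rot":[0,0,0],"fingers":80},{"dp":[0,0,1],"delta_rot":[0,0,0],"fingers":80},{"dp":[-3,0,-12],"delta_rot":[0,0,0],"fingers":80},{"dp":[-7,0,-28],"delta_rot":[0,0,0],"fingers":80}]' 40; python3 -m pendant '[{"dp":[-8,0,-30],"delta_rot":[0,0,0],"fingers":80},{"dp":[-15,0,-60],"delta_rot":[0,0,0],"fingers":80},{"dp":[-20,0,-85],"delta_rot":[0,0,0],"fingers":80},{"dp":[-20,0,-85],"delta_rot":[0,0,0],"fingers":80}]'; python3 - <<'E'
from h import *
st();_,p,Rm=cur()
from station import capture
c=capture("side");np.savez("side10.npz",**c)
s=capture("scene");np.savez("scene10.npz",**s)
w=capture("wrist");np.savez("w10.npz",p=p,Rm=Rm,**w);cv2.imwrite("pics/w10.png",w["pixels"])
W=world(c);m=(W[...,0]>400)&(W[...,0]<625)&(abs(W[...,1]+272)<40)&(W[...,2]>17)&(W[...,2]<33)
P=W[m];print(len(P))
for x in range(400,630,15):
    k=(P[:,0]>=x)&(P[:,0]<x+15)
    if k.sum()>5: print(x,k.sum(),np.percentile(P[k,1],[5,95]).round(1),P[k,1].mean().round(1),np.percentile(P[k,2],[50]).round(1),P[k,0].max().round(1))
cv2.imwrite("pics/side10.png",overlay(c,[],(150,100,210,190),3))
cv2.imwrite("pics/scene10.png",overlay(s,[],(150,120,240,170),3))
E
```

```text
clock: 9.73
eef_pos: [559.2, -270.0, 45.7]
orientation: [3.115, 0.024, -0.399]
force: [-0.1, -0.7, 0.5]
gripper_width: 0.861
clock: 10.07
eef_pos: [565.8, -272.3, 142.3]
orientation: [3.111, 0.023, -0.378]
force: [0.2, -0.3, 0.0]
gripper_width: 0.86
t 10.07 p [ 565.8 -272.3  142.3] zt [-0.239 -0.009 -0.971] yt [ 0.015 -1.     0.006] q [-0.46  0.47  1.26 -0.12  1.62  1.1 ] F [ 0.2 -0.3  0. ] w 80.0
662
415 27 [-285.6 -261.6] -274.0 [24.9] 429.2
430 46 [-285.2 -262. ] -274.6 [25.9] 444.4
445 45 [-284.7 -260.2] -274.4 [26.5] 459.8
460 44 [-284.7 -261.3] -273.9 [25.9] 474.5
475 42 [-284.  -260.7] -273.4 [26.] 489.6
490 44 [-284.8 -261. ] -273.7 [25.6] 504.2
505 32 [-283.6 -260.6] -272.5 [24.8] 518.7
520 52 [-290.2 -251.6] -271.5 [24.4] 534.6
535 66 [-291.8 -252.1] -272.9 [26.2] 549.4
550 67 [-291.5 -250.2] -271.3 [26.2] 564.6
565 63 [-291.6 -251.4] -271.4 [26.3] 579.7
580 54 [-291.5 -252.2] -275.8 [26.7] 594.2
595 43 [-291.1 -265.3] -278.9 [26.1] 609.7
610 37 [-291. -260.] -276.5 [25.8] 621.3
```

View pics/side10.png

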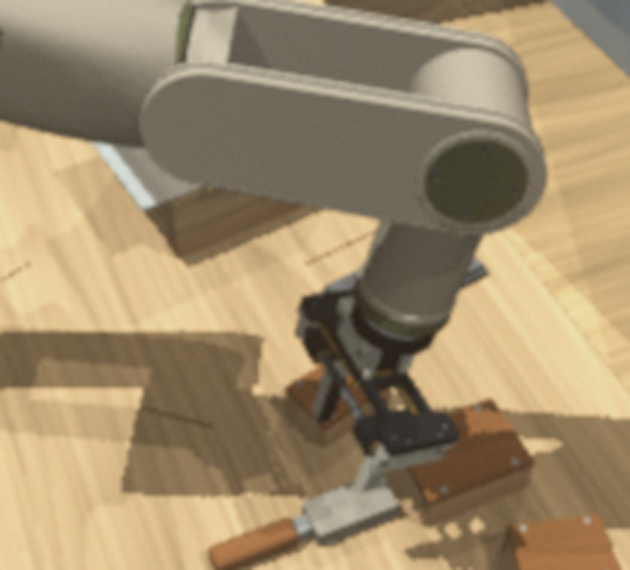

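View pics/scene10.png

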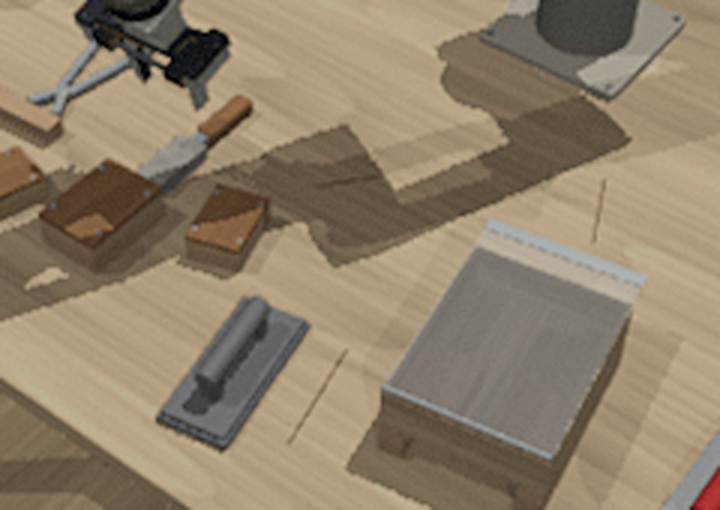

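View pics/w10.png

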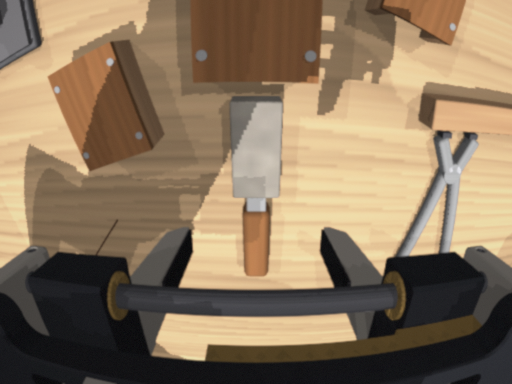

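```bash
python3 - <<'E'
from h import *
s=dict(np.load("scene10.npz"));W=world(s)
b=(W[...,:2]-BO)@np.array([[np.cos(np.radians(9)),-np.sin(np.radians(9))],[np.sin(np.radians(9)),np.cos(np.radians(9))]])
for x in range(-155,115,30):
    m=(b[...,0]>x-8)&(b[...,0]<x+8)&(abs(b[...,1])<80)&(W[...,2]>30)
    print(x,np.nanmedian(W[m][:,2]).round(1),end=" | ")
print()
_,p,Rm=cur()
Rt=pose(0,0.7,-1)
print(way(p,Rm,[457,-273.5,130],Rt))
print(way([457,-273.5,130],Rt,[457,-273.5,19],Rt))
E
```

```text
-155 110.4 | -125 108.8 | -95 108.6 | -65 108.6 | -35 108.4 | -5 108.5 | 25 108.3 | 55 108.6 | 85 108.5 | 
([-101.0, 1.0, 31.0], [0.02, 2.87, 0.03])
([0.0, 0.0, 111.0], [0.0, 0.0, 0.0])
```

```bash
python3 -m pendant '[{"dp":[-101,1,31],"delta_rot":[0,2.9,0],"fingers":70},{"dp":[-101,1,31],"delta_rot":[0,2.9,0],"fingers":70},{"dp":[-101,1,31],"delta_rot":[0,2.9,0],"fingers":70},{"dp":[-101,1,31],"delta_rot":[0,2.9,0],"fingers":70},{"dp":[-101,1,31],"delta_rot":[0,2.9,0],"fingers":70},{"dp":[-101,1,31],"delta_rot":[0,2.9,0],"fingers":70}]'; python3 - <<'E'
from h import *
st();_,p,Rm=cur()
from station import capture
c=capture("side")
it=[]
for b in (box(-46,46,-14,14,0,26),box(62,154,-22,22,0,26)): it.append((tf(b[0],(457,-273.7),1.3),b[1],(0,0,255)))
cv2.imwrite("pics/side11.png",overlay(c,it,(190,180,150,120),5))
print(way(p,Rm,[457,-273.5,19],pose(0,.7,-1)))
E
```

```text
clock: 10.72
eef_pos: [454.9, -272.7, 127.6]
orientation: [-3.141, -0.021, 0.001]
force: [0.1, 0.5, 0.2]
gripper_width: 0.753
t 10.72 p [ 454.9 -272.7  127.6] zt [-0.     0.001 -1.   ] yt [ 0.013 -1.    -0.001] q [-0.64  0.02  1.8   0.    1.32  0.92] F [0.1 0.5 0.2] w 70.0
([2.0, 1.0, 109.0], [-0.01, 0.0, 0.01])
```

View pics/side11.png

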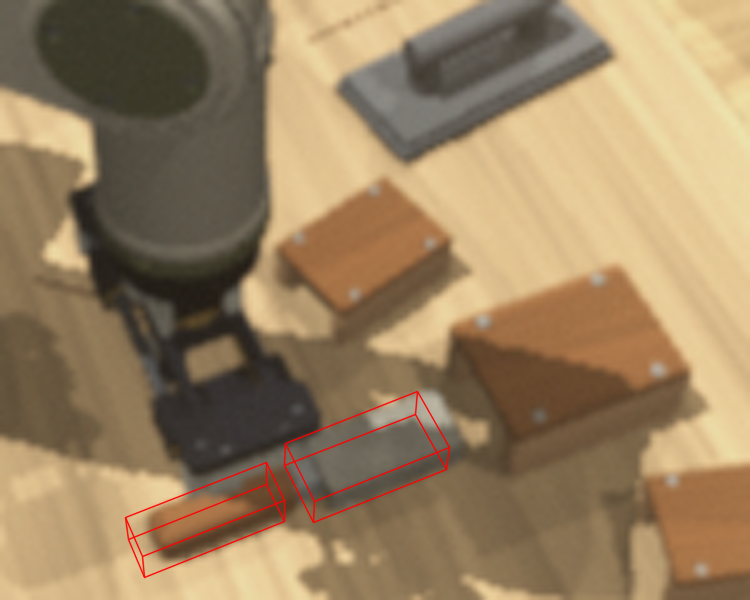

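```bash
python3 -m pendant '[{"dp":[9,1,35],"delta_rot":[0,0,0],"fingers":70},{"dp":[9,1,70],"delta_rot":[0,0,0],"fingers":70},{"dp":[9,1,95],"delta_rot":[0,0,0],"fingers":70},{"dp":[9,1,108],"delta_rot":[0,0,0],"fingers":70},{"dp":[9,1,108],"delta_rot":[0,0,0],"fingers":70},{"dp":[9,1,108],"delta_rot":[0,0,0],"fingers":22},{"dp":[9,1,108],"delta_rot":[0,0,0],"fingers":22},{"dp":[9,1,108],"delta_rot":[0,0,0],"fingers":22}]' 50;  python3 -m pendant '[{"dp":[0,0,0],"delta_rot":[0,0,0],"fingers":22},{"dp":[0,0,0],"delta_rot":[0,0,0],"fingers":22},{"dp":[0,0,0],"delta_rot":[0,0,0],"fingers":22},{"dp":[0,0,0],"delta_rot":[0,0,0],"fingers":22},{"dp":[0,0,0],"delta_rot":[0,0,0],"fingers":22},{"dp":[0,0,0],"delta_rot":[0,0,0],"fingers":22},{"dp":[0,0,0],"delta_rot":[0,0,0],"fingers":22},{"dp":[0,0,0],"delta_rot":[0,0,0],"fingers":22}]' 50;python3 - <<'E'
from h import *
st();_,p,Rm=cur()
from station import capture
c=capture("side");np.savez("side12.npz",**c)
it=[]
for b in (box(-46,46,-14,14,0,26),box(62,154,-22,22,0,26)): it.append((tf(b[0],(465,-273),.7),b[1],(0,0,255)))
cv2.imwrite("pics/side12.png",overlay(c,it,(190,180,150,120),5))
W=world(c);m=(W[...,0]>400)&(W[...,0]<630)&(abs(W[...,1]+272)<40)&(W[...,2]>17)&(W[...,2]<33)
P=W[m]
for x in range(530,640,15):
    k=(P[:,0]>=x)&(P[:,0]<x+15)
    if k.sum()>5: print(x,k.sum(),np.percentile(P[k,1],[5,95]).round(1))
E
```

```text
clock: 11.43
eef_pos: [467.8, -275.2, 23.2]
orientation: [3.139, 0.024, 0.007]
force: [0.4, 0.7, 0.9]
gripper_width: 0.583
clock: 12.1
eef_pos: [466.2, -274.2, 21.5]
orientation: [3.141, 0.024, 0.003]
force: [-1.0, 1.8, 5.9]
gripper_width: 0.295
t 12.1 p [ 466.2 -274.2   21.5] zt [ 0.002 -0.001 -1.   ] yt [ 0.015 -1.     0.001] q [-0.63  0.18  1.84  0.    1.12  0.93] F [-1.   1.8  5.9] w 27.4
530 69 [-292.6 -251.7]
545 67 [-292.3 -252.7]
560 64 [-291. -251.]
575 65 [-291.4 -250. ]
590 65 [-291.4 -250.5]
605 61 [-290.6 -251.3]
620 8 [-289.8 -251.6]
```

View pics/side12.png

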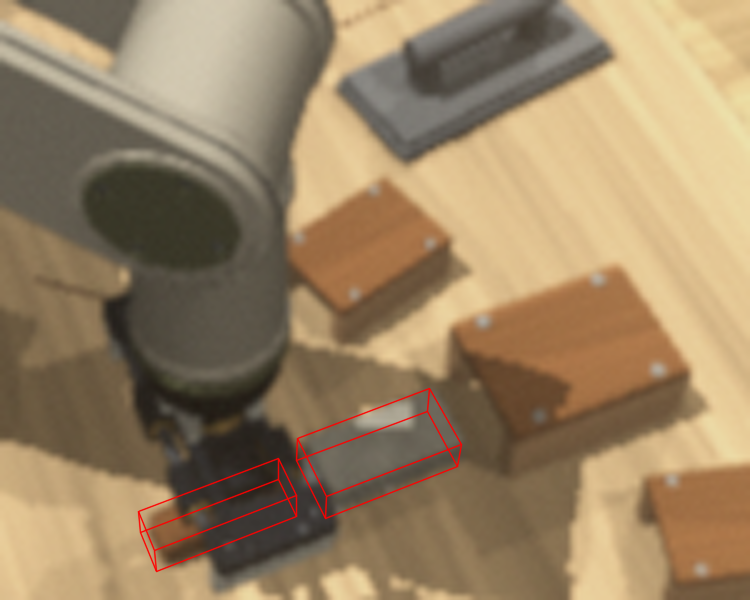

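```bash
python3 -m pendant '[{"dp":[12,-1,-1],"delta_rot":[0,0,0],"fingers":22},{"dp":[24,-2,-1],"delta_rot":[0,0,0],"fingers":22},{"dp":[36,-2,-1],"delta_rot":[0,0,0],"fingers":22},{"dp":[48,-2,-1],"delta_rot":[0,0,0],"fingers":22},{"dp":[60,-2,-1],"delta_rot":[0,0,0],"fingers":22},{"dp":[60,-2,-1],"delta_rot":[0,0,0],"fingers":22}]' 50;python3 - <<'E'
from h import *
st()
E
```

```text
clock: 12.65
eef_pos: [527.3, -271.1, 22.0]
orientation: [3.141, 0.025, 0.004]
force: [0.7, 0.5, -1.2]
gripper_width: 0.292
t 12.65 p [ 527.3 -271.1   22. ] zt [ 0.002 -0.001 -1.   ] yt [ 0.016 -1.     0.001] q [-0.56  0.31  1.69  0.    1.14  0.99] F [ 0.7  0.5 -1.2] w 27.1
```

```bash
python3 -m pendant '[{"dp":[12,0,0],"delta_rot":[0,0,0],"fingers":22},{"dp":[24,0,0],"delta_rot":[0,0,0],"fingers":22},{"dp":[36,0,0],"delta_rot":[0,0,0],"fingers":22},{"dp":[46,0,0],"delta_rot":[0,0,0],"fingers":22},{"dp":[52,0,0],"delta_rot":[0,0,0],"fingers":22},{"dp":[54,0,0],"delta_rot":[0,0,0],"fingers":22},{"dp":[54,0,0],"delta_rot":[0,0,0],"fingers":22}]' 50;python3 - <<'E'
from h import *
st()
E
python3 -m pendant '[{"dp":[2,0,0],"delta_rot":[0,0,0],"fingers":22},{"dp":[4,0,0],"delta_rot":[0,0,0],"fingers":22},{"dp":[4,0,0],"delta_rot":[0,0,0],"fingers":22}]'
```

```text
clock: 13.23
eef_pos: [579.8, -270.3, 21.8]
orientation: [3.141, 0.024, 0.002]
force: [0.1, 0.7, -2.0]
gripper_width: 0.299
t 13.23 p [ 579.8 -270.3   21.8] zt [ 0.001 -0.    -1.   ] yt [ 0.015 -1.     0.   ] q [-0.52  0.42  1.55  0.    1.17  1.04] F [ 0.1  0.7 -2. ] w 27.8
clock: 13.48
eef_pos: [583.8, -270.3, 22.1]
orientation: [3.141, 0.024, 0.002]
force: [-0.1, 0.6, -1.8]
gripper_width: 0.299
```

```bash
python3 -m pendant '[{"dp":[1,0,0],"delta_rot":[0,0,0],"fingers":22},{"dp":[2,0,0],"delta_rot":[0,0,0],"fingers":22},{"dp":[3,0,0],"delta_rot":[0,0,0],"fingers":22},{"dp":[3,0,0],"delta_rot":[0,0,0],"fingers":22}]'
python3 -m pendant '[{"dp":[1,0,0],"delta_rot":[0,0,0],"fingers":22},{"dp":[2,0,0],"delta_rot":[0,0,0],"fingers":22},{"dp":[3,0,0],"delta_rot":[0,0,0],"fingers":22},{"dp":[3,0,0],"delta_rot":[0,0,0],"fingers":22}]'
```

```text
clock: 13.82
eef_pos: [586.4, -270.2, 21.9]
orientation: [3.141, 0.024, 0.001]
force: [-4.2, -0.0, -1.4]
gripper_width: 0.289
clock: 14.15
eef_pos: [586.6, -270.0, 21.5]
orientation: [-3.141, -0.023, 0.009]
force: [-16.9, 1.4, 9.7]
gripper_width: 0.294
```

Firm contact with the stop (−17 N at x≈586.5, as predicted within about 3 mm). I relax the push, let go and back up.

```bash
python3 -m pendant '[{"dp":[-2,0,0],"delta_rot":[0,0,0],"fingers":22},{"dp":[-2,0,0],"delta_rot":[0,0,0],"fingers":22},{"dp":[-2,0,0],"delta_rot":[0,0,0],"fingers":70},{"dp":[-2,0,0],"delta_rot":[0,0,0],"fingers":70},{"dp":[-2,0,0],"delta_rot":[0,0,0],"fingers":70},{"dp":[-2,0,0],"delta_rot":[0,0,0],"fingers":70},{"dp":[-2,0,0],"delta_rot":[0,0,0],"fingers":70},{"dp":[-2,0,-10],"delta_rot":[0,0,0],"fingers":70}]'
python3 -m pendant '[{"dp":[0,0,-30],"delta_rot":[0,0,0],"fingers":70},{"dp":[0,0,-60],"delta_rot":[0,0,0],"fingers":70},{"dp":[-20,0,-90],"delta_rot":[0,0,0],"fingers":70},{"dp":[-50,0,-120],"delta_rot":[0,0,0],"fingers":70},{"dp":[-80,0,-150],"delta_rot":[0,0,0],"fingers":70},{"dp":[-100,0,-160],"delta_rot":[0,0,0],"fingers":70},{"dp":[-100,0,-160],"delta_rot":[0,0,0],"fingers":70}]'
python3 - <<'E'
from h import *
st();_,p,Rm=cur()
from station import capture
c=capture("side");np.savez("side13.npz",**c)
s=capture("scene");np.savez("scene13.npz",**s)
it=[]
for b in (box(-46,46,-14,14,0,26),box(62,154,-22,22,0,26)): it.append((tf(b[0],rackw(-54,0,0)[:2],.7),b[1],(0,0,255)))
cv2.imwrite("pics/side13.png",overlay(c,it,(160,120,190,180),4))
cv2.imwrite("pics/scene13.png",overlay(s,[],(120,110,250,180),3))
W=world(c);m=(W[...,0]>480)&(W[...,0]<640)&(abs(W[...,1]+272)<40)&(W[...,2]>15)&(W[...,2]<33)
P=W[m]
for x in range(520,645,12):
    k=(P[:,0]>=x)&(P[:,0]<x+12)
    if k.sum()>2: print(x,k.sum(),np.percentile(P[k,1],[5,95]).round(1),np.median(P[k,2]).round(1))
k=P[P[:,2]>22];print(np.percentile(k[:,0],[0.5,1,2,5]))
E
```

```text
clock: 14.82
eef_pos: [586.7, -269.4, 30.3]
orientation: [-3.14, -0.024, 0.002]
force: [0.1, 0.3, 0.9]
gripper_width: 0.678
clock: 15.4
eef_pos: [486.9, -273.3, 197.7]
orientation: [3.136, 0.022, 0.011]
force: [-0.9, -0.1, 0.3]
gripper_width: 0.751
t 15.4 p [ 486.9 -273.3  197.7] zt [ 0.007 -0.005 -1.   ] yt [ 0.014 -1.     0.005] q [-0.6   0.03  1.66 -0.    1.44  0.95] F [-0.9 -0.1  0.3] w 69.9
532 8 [-279.1 -259.9] 20.9
544 34 [-282.3 -257.5] 25.8
556 36 [-282.4 -257.6] 25.3
568 32 [-282.3 -259.4] 25.3
580 37 [-283.3 -259.6] 26.3
592 31 [-282.5 -259.2] 25.4
604 36 [-281.8 -257.4] 25.9
616 30 [-281.5 -257.8] 25.7
628 20 [-278.8 -258.7] 23.3
[543.49282979 544.04253773 544.47493018 547.22984614]
```

View pics/side13.png

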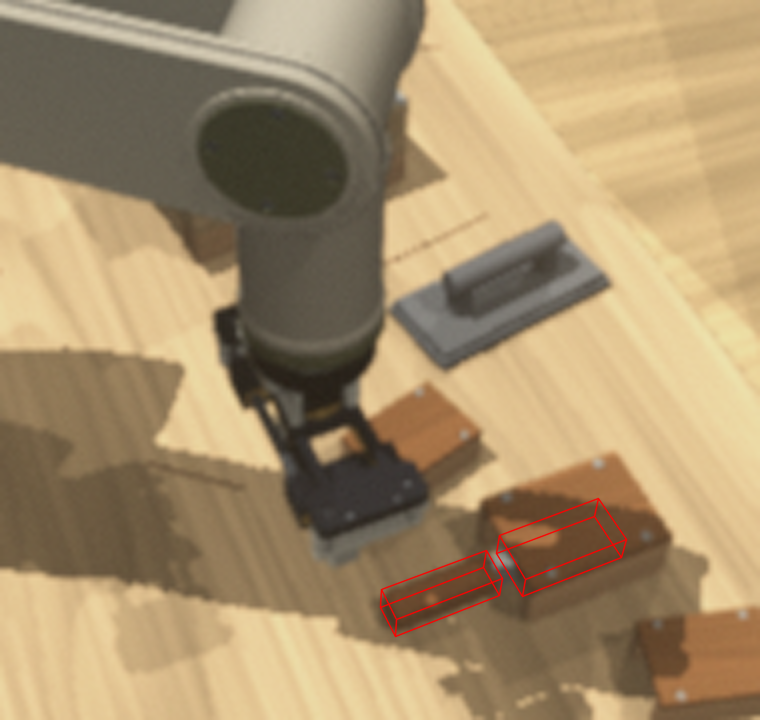

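View pics/scene13.png

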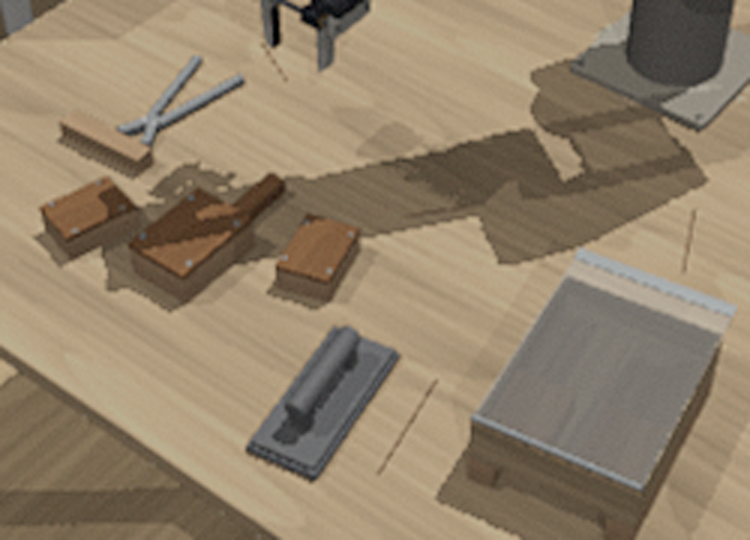

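```bash
python3 -m pendant '[{"dp":[0,0,0],"delta_rot":[0,0,0],"fingers":70},{"dp":[0,0,0],"delta_rot":[0,0,0],"fingers":70},{"dp":[0,0,0],"delta_rot":[0,0,0],"fingers":70}]' && python3 -c "
from station import ticket
print(ticket.job_done())"
```

```text
clock: 15.75
eef_pos: [487.8, -271.2, 190.7]
orientation: [-3.141, -0.025, 0.0]
force: [0.8, 0.3, -0.5]
gripper_width: 0.751
the job is handed in; nothing more can be done
None
```

The rubbing stone is in the low pigeonhole, head first against the stop, with the handle sticking out at the front. I handed the job in at 15.75 s; it reported no verdict.

1. **Out of the bin:** I lifted the flap by its lip from the front and pushed it wide open. I then reached in, gripped the stone by its head (pads stopped at 43.6 mm on the 44 mm head) and took it out.
2. **On the shelf:** I turned the stone half round and laid it flat in front of the pigeonhole. By then the flap had closed by itself; its depth readings were level all along.
3. **Into the pigeonhole:** I took the stone again by the handle (27–28 mm between the pads) and slid it in until it pushed back from the stop with about 17 N. I then let go and moved clear.

**Last checks:**
- **Stone position:** the rear end of the handle is at x ≈ 544 mm, which puts the nose about 100 mm inside the mouth. Sideways it is centred to within a few millimetres. The handle's top is about 26 mm above the shelf, so the stone lies flat.
- **Flap:** it looks shut in the final picture; I did not repeat the depth measurement there.
- **Float, trowel and nipper:** the arm came near none of them. The float and nipper look unmoved in the final pictures, but I did not measure them; the trowel was outside the final crops.

**What disagreed:**
- The arm reached a joint limit on the first approach, so I used less tilt under the flap.
- The first descent onto the head stopped about 15 mm high, and I corrected it before gripping.
- The stone lay about 8 mm farther out on the shelf than I had worked out, and I corrected that before taking the handle.

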